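Pop the battery cover and hold up the flat cell

ROBOT

A 7-joint arm with a two-finger parallel gripper is mounted at the origin on the work surface; the furniture and walls round the work are solid. World frame = base frame: x ahead of the robot, y to its left, z up, the work surface at z = 0. Lengths are in m, angles in rad, forces in N, time in s.
With the tool pointing down it reaches from about 0.4 to 0.85 m from the base axis. Payload 10.4 kg.
Tool frame: the origin (TCP) lies midway between the tips of the shut fingers; the grasp point (between the pads) lies behind it (bot.pinch_z is the z of the grasp point in the tool frame, in m); z points along the fingers, y is the line along which they close (so a half turn about z gives the same grasp; the last joint's range is limited). The gripper opens to 87 mm and grips with 3 to 60 N. Pads are 19 mm wide; open, the fingers measure 117 mm over their backs; the gripper's body (75 mm by 190 mm) begins 51 mm behind the grasp point.
Start: joints at [-1.138, 0.332, -0.065, 1.46, 0.022, 1.35, -0.088], TCP at [0.275, 0.561, 0.223] pointing down, gripper open.
Joint ranges: [-2.6, 2.6], [-0.5, 2.12], [-1.47, 1.34], [0.16, 2.42], [-1.27, 4.41], [0.06, 2.06], [-2.6, 2.6]. Speed limits (rad/s): [2.22, 2.22, 2.79, 2.79, 3.14, 3.14, 3.14].

INTERFACE

Orientations are given as a unit quaternion [w, x, y, z].
In Python, from station import bot gives the robot as it stands.
- The arm moves only by the tool carry_out, never from a script. Its argument "series" is a list of rows, each an object with "angular": the turn, a rotation vector about the tool's x, y, z in units of 10 degrees (1.0 is 10 degrees), a list of three; "dp": the shift along the tool's x, y, z in units of 60 mm (1.0 is 60 mm), a list of three; "gripper": the opening, from 0 (shut) to 1 (fully open). In form: [{"angular": [wx, wy, wz], "dp": [tx, ty, tz], "gripper": gripper}, ...]. A call has 1 to 12 rows; each row shifts and turns the commanded pose from where the row before left it, along the tool's axes as they then stand; what a row does not reach is not made up. A row lasts 1/8 s, in which the tool goes at most 62.5 mm and 10.7 degrees, less where a joint would pass 70% of its speed; a pose out of reach is approached as far as the arm can. A call is refused whole if a number of a shift passes 1 or a number of a turn 1, either way. A call with a gripper value outside its range is refused whole. The fingers move at their own pace and stop on an object; the grip force is fixed at half the most. Time passes only in rows, so rows that do not move let the fingers close. It gives the time, the measured TCP pose, the force, the opening and the grip force at its end, in the units of the state.
- bot.state(): the state, without advancing time (a new reading comes with each control period).
- bot.capture(name): name is "side" or "top" or "wrist"; returns the picture (400x640x3 uint8, red, green, blue); there is no depth.
- bot.calibration(name): a dict with "camera_matrix" (3x3 intrinsics, pixels), "k1" (the pictures are not rectified: a ray, as slopes to the right and down, at radius r is drawn at 1 + k1 r^2 times it, then the intrinsics apply), "camera_from_world" (4x4, takes a point from world to camera coordinates). Camera axes: x right, y down, z forward; pixel columns grow to the right and rows downward; lengths in m; the calibration is good to about 2 mm. A picture is of the moment at which its call begins: read the wrist's pose just before it. calibration takes no time and is no camera call; for the wrist camera it gives the pose at the moment of the call.
- bot.job_done(): hands the job in; it is judged then, once.
The state is a dict: "clock": time; "q": joint angles; "dq": joint speeds; "effort": joint torques, N m; "ee_pos": TCP position; "eef_rot": TCP orientation; "force": force on the tool from outside, world axes, zero at the start; "wrist_torque": the same for the moment, N m; "gripper_width": opening from 0.0 (shut) to 1.0 (fully open); "gripper_force": force on a finger pad.
Only numpy, scipy, OpenCV 4.12 (cv2) and the standard library are available. Lean on these libraries where they do the work, as an engineer would, in place of code of your own. Each camera call takes 0.05 s, during which the arm holds its last target. There are 200 camera calls.

TASK

The extractor's wireless switch, screwed to the bench, is dead. Lever its snug battery cover up with the screwdriver, blade in the notch at the cover's front edge (do not pull at the cover with the fingers or jab the cell), lay the screwdriver down on the bench clear of the switch, and draw the cell out of its holder. Finish while still holding the cell in the gripper, at least 15 cm above the bench, upright with its plus (button) end up, so that I can put the meter to it; leave everything else where it lies.

Things in the scene. Friction and masses are not known exactly. Their poses are not given: they have to be found in the camera images.
- switch: grey plastic switch box fixed to the bench; two round push buttons at the end nearer the robot, black battery cover at the far end. Origin on the bench under the cover's middle; x along the box away from the buttons, y to the box's front (roughly the robot's left). Spans x -112 to +50, y -35 to +61 mm, plus a 22 mm screwed ear at each end; flat deck 56 mm above the bench
- cover_hinge (a joint): opening angle of the battery cover about its rear edge, rad: 0 shut, 2.4 fully open. Two ball catches hold it shut: the cover's front edge needs an upward push of about 10 N through 2 to 3 mm; then a spring swings the cover open backwards by itself within about 2 s, and it stays open
- cover: black battery cover, a shell 92 (x) by 66 (y) by 34 mm high with 3 mm walls, standing shut on the deck over the switch's origin. Its own origin is in the middle of the hinge at its rear lower edge (switch y -33, z 58 mm); axes as the switch's when shut
- pry_notch (a point): middle of the pry notch in the outer face of the cover's front wall when shut (switch y +33, z 61 mm; stays with the switch, axes as the switch's): 18 mm wide (x), 10 mm high, its floor is the deck. Two ribs 2.5 mm high, with 27 mm between them, lead to it. Behind the 3 mm wall 17 mm are free before the cell
- pry_edge (a point): middle of the front upper edge of the deck (switch y +61, z 56 mm), 28 mm in front of the notch: the edge a blade lying on the deck can be levered over by lowering the handle; with the blade's tip 8 mm inside the notch about 0.15 to 0.25 rad of tilt frees the cover
- screwdriver: screwdriver with a yellow handle, 184 mm long, 90 g, lying on the bench. Origin under its middle on the bench; the blade points along its own -y. Handle from y -10 to +90 mm, 24 mm wide (x) and 31 mm high; blade from y -85 to -10 mm, 6 mm wide and 7 mm thick, its axis 15.5 mm above the origin
- cell: C-size cell lying under the cover: cylinder of 26 mm diameter, 50 mm long with its button, 66 g. Origin at its centre; its own +x points to the plus end (copper-coloured band, small button), which lies away from the push buttons. Once the cover is open the fingers have 30 mm on each side at its middle, above the rails
- holder (a point): where the cell's centre sits in its holder: switch x +4, y 0, z 71 mm (cell axis along the switch's x, 15 mm above the deck). Side rails 7 mm high above the deck and 28 mm apart over all stop it rolling; an end plate 22 mm high stands at the plus end, a light contact spring (about 1.5 N) and a like plate at the other
- fresh_cell: a second, new cell of the same make standing upright on the bench, plus end up: leave it alone
- pencil: flat red carpenter's pencil, 160 mm long, on the bench: leave alone
- parts_cabinet: blue small-parts cabinet on the robot's right, 230 mm high, fixed

How it is judged:
On the way, in this order (a step that is already met when the one before it is completed fails the run):
1. the screwdriver pushes the cover up against its catches (value of joint cover_hinge above 0.015 rad and contact force between screwdriver and cover above 1 N).
2. the cover has sprung wide open (value of joint cover_hinge above 1.5 rad), for 0.1 s.
3. the cell is drawn up out of its holder by the gripper (height (world z) of cell above 0.12 m and contact force between the fingers and cell above 1 N and contact force between cell and switch below 0.1 N), for 0.1 s.
At the end, for the whole second after the job is handed in: The cell is held still in the gripper, centre over 150 mm above the bench, plus end up within 0.55 rad (about 30 degrees) of vertical, touching neither switch nor cabinet; cover open over 1.5 rad; the screwdriver lies still on the bench, touching neither switch nor fingers (height (world z) of cell above 0.15 m and angle between cell's own x axis and vertical below 0.55 rad and contact force between the fingers and cell above 1 N and contact force between each of cell, screwdriver and switch below 0.1 N and contact force between cell and parts_cabinet below 0.1 N and linear speed of cell below 0.03 m/s and angular speed of cell below 0.2 rad/s and value of joint cover_hinge above 1.5 rad and height (world z) of screwdriver between -0.02 and 0.02 m and linear speed of screwdriver below 0.02 m/s and contact force between screwdriver and the fingers below 0.1 N); the arm keeps its last pose, push and grip.
It fails at once if the fingers pull at the shut cover (value of joint cover_hinge below 0.3 rad and contact force between the fingers and cover above 3 N).
It fails at once if the screwdriver jabs the cell (contact force between screwdriver and cell above 5 N).
It fails at once if the fresh cell is knocked over or shifted by more than 30 mm (distance of fresh_cell from where it was at the start of the episode above 0.03 m or angle between fresh_cell's own x axis and vertical above 0.5 rad).
It fails at once if the pencil is shifted by more than 30 mm (distance of pencil from where it was at the start of the episode above 0.03 m).
It fails at once if the screwdriver is dropped from a height or thrown instead of being laid down (linear speed of screwdriver above 0.9 m/s and contact force between screwdriver and the fingers below 0.1 N).
It also fails if it takes over 54 s, if anything falls off the work surface, if the arm or the gripper's body presses on something with over 40 N, if the wrist force passes 120 N, or if a joint passes its speed limit or range.

## Working session

There is one attempt and no reset: what is moved stays moved. The work goes in short steps, Python scripts to look and compute and a tool call to move; the robot and the scene stay as the last step left them, time stands still between calls to the robot, and variables do not carry over. Pictures are saved under pics/ and viewed, at most 10 in all, crops included, and the job is handed in when it is done.

Besides the shell and the picture viewer there is one more tool, called after "Call:" as name(argument=value, ...) on one line, values as JSON. carry_out: Moves the arm, as the interface text tells. Its arguments: {"type":"object","properties":{"series":{"type":"array","items":{"type":"object","properties":{"angular":{"type":"array","items":{"type":"number"}},"dp":{"type":"array","items":{"type":"number"}},"gripper":{"type":"number"}}}}},"required":["series"]}

```bash
ls; mkdir -p pics; cat > h.py <<'E'
import numpy as np, cv2
from station import bot
from scipy.spatial.transform import Rotation as R
def snap(n,f):
    c=bot.calibration(n); im=bot.capture(n); cv2.imwrite('pics/'+f,im[:,:,::-1]); return im,c
def ray(c,u,v):
    K=np.array(c['camera_matrix']);T=np.array(c['camera_from_world'])
    d=np.linalg.solve(K,[u,v,1.])[:2]; x=d.copy()
    for _ in range(30): x=d/(1+c['k1']*(x@x))
    Rm=T[:3,:3]; return -Rm.T@T[:3,3], Rm.T@np.array([x[0],x[1],1])
def onz(c,u,v,z):
    o,d=ray(c,u,v); return o+d*(z-o[2])/d[2]
def proj(c,p):
    K=np.array(c['camera_matrix']);T=np.array(c['camera_from_world'])
    q=T[:3,:3]@np.array(p)+T[:3,3]; x=q[:2]/q[2]; x=x*(1+c['k1']*(x@x)); return (K@[x[0],x[1],1])[:2]
def meet(c1,p1,c2,p2):
    o1,d1=ray(c1,*p1);o2,d2=ray(c2,*p2)
    s=np.linalg.lstsq(np.c_[d1,-d2],o2-o1,rcond=None)[0]
    a=o1+s[0]*d1;b=o2+s[1]*d2; return (a+b)/2,np.linalg.norm(a-b)
def rot(s=None):
    q=(s or bot.state())['eef_rot']; return R.from_quat([q[1],q[2],q[3],q[0]])
E
python3 - <<'E'
from h import *
for n in('top','side'):
    im,c=snap(n,n+'0.png'); o,d=ray(c,320,200); print(n,o.round(3),d.round(2),c['k1'])
s=bot.state(); print(s, rot(s).as_matrix().round(3), bot.pinch_z)
E
```

```text
pics
top [0.231 0.118 1.19 ] [ 0.13  0.02 -0.99] 0.012726777160037584
side [0.109 1.076 0.595] [ 0.26 -0.85 -0.46] -0.13988745297015473
{'clock': 0.1, 'q': array([-1.13760916,  0.33276133, -0.06466675,  1.46085538,  0.02158756,
        1.34992197, -0.08847442]), 'dq': array([ 0.00036564, -0.00228   ,  0.00014454, -0.00445023,  0.00033396,
        0.0022907 ,  0.0001962 ]), 'effort': array([ 1.27131774e-03, -6.24539995e+01,  2.43233383e-02, -3.90715635e+01,
       -6.14506868e-02,  3.65967059e-02,  2.37441657e-05]), 'ee_pos': array([0.27496862, 0.56087157, 0.22186392]), 'eef_rot': array([-1.13310384e-04,  2.25920869e-01,  9.74145456e-01, -6.15346325e-04]), 'force': array([-0.06784369, -0.51986271,  0.54781205]), 'wrist_torque': array([ 0.05561569, -0.03067957, -0.03525675]), 'gripper_force': 0.0, 'gripper_width': 1.0022683732106075} [[-0.898  0.44  -0.   ]
 [ 0.44   0.898 -0.001]
 [-0.    -0.001 -1.   ]] -0.0187
```

View pics/top0.png

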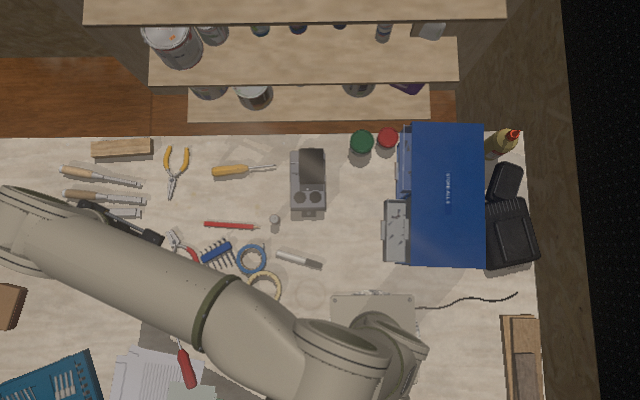

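View pics/side0.png

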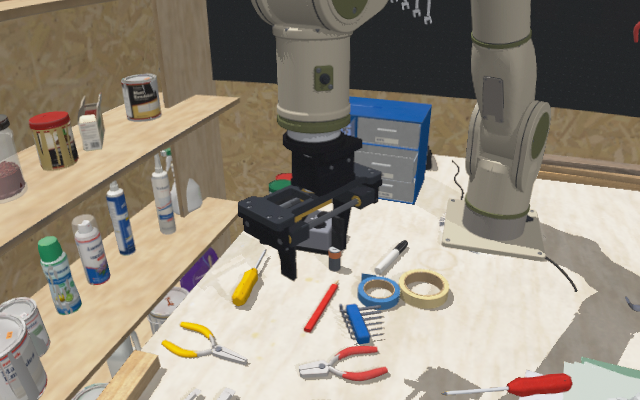

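Top view: switch with cover at about (312,165), screwdriver from (212,171) to (276,167) with its blade to the right, pencil (230,225), fresh cell (274,220). The side view has the gripper hiding the switch; screwdriver at (250,280).

```bash
python3 - <<'E'
from h import *
im=cv2.imread('pics/top0.png'); c=bot.calibration('top'); print(c['camera_matrix'])
hsv=cv2.cvtColor(im,cv2.COLOR_BGR2HSV)
y=cv2.inRange(hsv,(18,140,90),(32,255,255)); y[:, :205]=0;y[:,285:]=0;y[:150]=0;y[190:]=0
p=cv2.findNonZero(y); r=cv2.minAreaRect(p); print('handle',r,[onz(c,*q,0.0155).round(4) for q in cv2.boxPoints(r)], onz(c,*r[0],.0155))
print('tip',onz(c,276,167,.0155))
k=cv2.inRange(hsv,(0,0,0),(179,255,75)); m=np.zeros_like(k); m[142:192,285:332]=255;k&=m
cs,_=cv2.findContours(k,0,2)
for q in sorted(cs,key=cv2.contourArea)[-2:]:
    r=cv2.minAreaRect(q); print('cov',r,[onz(c,*b,0.092).round(4) for b in cv2.boxPoints(r)])
g=im[135:235,190:340]; cv2.imwrite('pics/crop.png',cv2.resize(g,None,fx=5,fy=5,interpolation=cv2.INTER_CUBIC))
print('pencil',onz(c,230,225,.01),'fresh',onz(c,274,220,.03))
E
```

```text
[[417.99434004   0.         324.02996167]
 [  0.         417.99434004 193.7445241 ]
 [  0.           0.           1.        ]]
handle ((219.5, 170.5), (7.0, 15.0), 90.0) [array([0.4809, 0.4468, 0.0155]), array([0.4803, 0.4038, 0.0155]), array([0.4598, 0.4034, 0.0155]), array([0.4604, 0.4463, 0.0155])] [0.47033265 0.42506835 0.0155    ]
tip [0.47830846 0.2631191  0.0155    ]
cov ((309.82696533203125, 180.8654022216797), (16.86598777770996, 5.687368392944336), 11.309932708740234) [array([0.4205, 0.1868, 0.092 ]), array([0.4356, 0.1838, 0.092 ]), array([0.426 , 0.1397, 0.092 ]), array([0.411 , 0.1428, 0.092 ])]
cov ((314.69232177734375, 151.96153259277344), (26.625608444213867, 13.035453796386719), 33.690067291259766) [array([0.508 , 0.1891, 0.092 ]), array([0.5378, 0.1694, 0.092 ]), array([0.4961, 0.1101, 0.092 ]), array([0.4666, 0.1299, 0.092 ])]
pencil [0.31415731 0.3932004  0.01      ] fresh [0.32502238 0.26632172 0.03      ]
```

View pics/crop.png

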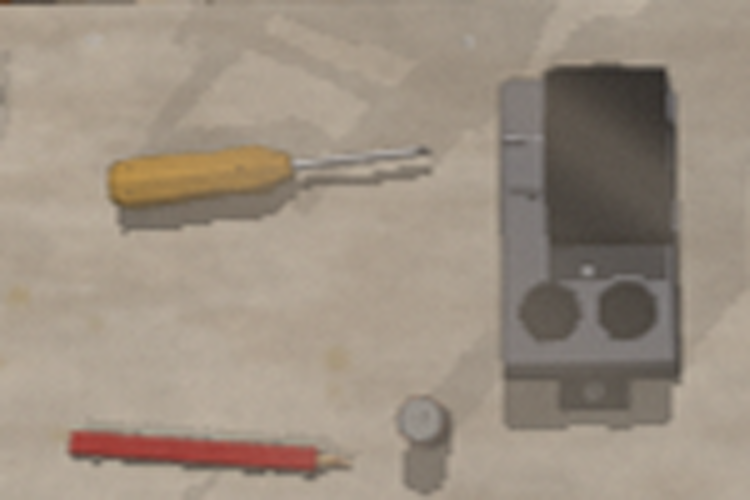

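Crop: screwdriver handle (110,183) to (290,165), blade tip (428,152); switch deck's left edge (502,78)–(504,375); cover top (545–668, 67–243); notch ribs near (515,140) and (525,192). Moving the wrist camera over for a finer measurement.

```bash
cat >> h.py <<'E'
def go(p=None,rv=None,s=None):
    "print shift (60mm units) in tool axes now to reach p"
    s=s or bot.state(); Q=rot(s)
    print('shift',(Q.inv().apply(np.array(p)-s['ee_pos'])/0.06).round(3))
E
python3 - <<'E'
from h import *
c=bot.calibration('wrist'); s=bot.state(); T=np.array(c['camera_from_world']); Q=rot(s)
o=-T[:3,:3].T@T[:3,3]; print('cam in tool',Q.inv().apply(o-s['ee_pos']), 'cam axes in tool\n',(Q.inv().as_matrix()@T[:3,:3].T).round(3), c['camera_matrix'],c['k1'])
t=bot.calibration('top'); f=lambda x,y,z:onz(t,190+x/5-.4,135+y/5-.4,z).round(4)
print('sd',f(110,183,.0155),f(290,165,.0155),f(428,152,.0155)); print('deck',f(502,78,.056),f(504,362,.056)); print('cover',[f(*q,.092) for q in((545,67),(668,67),(668,243),(548,243))]); print('ribs',f(525,140,.0585),f(525,192,.0585))
print('benchback',onz(t,310,135,0)); go([.40,.33,.32])
E
```

```text
cam in tool [ 0.07875634  0.00030894 -0.1620992 ] cam axes in tool
 [[ 0.    -0.959 -0.283]
 [ 1.     0.    -0.   ]
 [ 0.    -0.283  0.959]] [[316.75555886   0.         322.00200163]
 [  0.         316.75555886 199.30983246]
 [  0.           0.           1.        ]] -0.028464800172487554
sd [0.4686 0.4477 0.0155] [0.4777 0.3446 0.0155] [0.4842 0.2654 0.0155]
deck [0.5169 0.2193 0.056 ] [0.3579 0.2184 0.056 ]
cover [array([0.5136, 0.1929, 0.092 ]), array([0.5126, 0.1265, 0.092 ]), array([0.4164, 0.1277, 0.092 ]), array([0.4173, 0.1917, 0.092 ])]
ribs [0.4809 0.2064 0.0585] [0.4517 0.2065 0.0585]
benchback [0.57593448 0.16548101 0.        ]
shift [-3.565 -2.54  -1.632]
```

Call:
carry_out(series=[{"angular":[0,0,1],"dp":[0,0,0],"gripper":1},{"angular":[0,0,1],"dp":[0,0,0],"gripper":1},{"angular":[0,0,1],"dp":[0,0,0],"gripper":1},{"angular":[0,0,1],"dp":[0,0,0],"gripper":1},{"angular":[0,0,1],"dp":[0,0,0],"gripper":1},{"angular":[0,0,0.9],"dp":[0,0,0],"gripper":1},{"angular":[0,0,0],"dp":[-0.67,0.61,0.07],"gripper":1},{"angular":[0,0,0],"dp":[-0.67,0.61,0.07],"gripper":1},{"angular":[0,0,0],"dp":[-0.67,0.61,0.07],"gripper":1},{"angular":[0,0,0],"dp":[-0.67,0.61,0.07],"gripper":1},{"angular":[0,0,0],"dp":[-0.67,0.61,0.07],"gripper":1},{"angular":[0,0,0],"dp":[0,0,0],"gripper":1}])

```text
clock: 1.6
ee_pos: [0.4782, 0.3716, 0.201]
eef_rot: [0.001, 0.679, 0.734, -0.001]
force: [0.4, 0.2, -0.8]
gripper_width: 1.0
gripper_force: 0.0
```

```bash
python3 - <<'E'
from h import *
s=bot.state(); print(s['clock'],s['ee_pos'],rot(s).as_matrix().round(3),s['q'].round(2))
im,c=snap('wrist','w1.png'); import pickle; pickle.dump(c,open('w1.pkl','wb'))
im,c=snap('side','s1.png')
E
```

```text
1.6 [0.47815012 0.37163581 0.20095394] [[-0.077  0.997  0.001]
 [ 0.997  0.077 -0.002]
 [-0.003  0.001 -1.   ]] [-0.91  0.3   0.22  1.56 -0.06  1.29 -0.61]
```

View pics/w1.png

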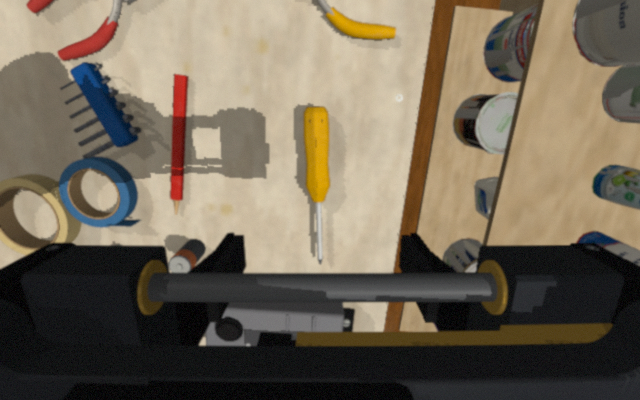

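Wrist view: screwdriver end (316,107), handle front (319,198), blade tip (321,262); deck partly hidden at the bottom (235–350, 305–345).

```bash
python3 - <<'E'
from h import *
import pickle
c=pickle.load(open('w1.pkl','rb')); t=bot.calibration('top'); im=cv2.imread('pics/w1.png'); hsv=cv2.cvtColor(im,cv2.COLOR_BGR2HSV)
y=cv2.inRange(hsv,(18,150,90),(32,255,255)); y[:95]=0;y[220:]=0;y[:,:280]=0;y[:,350:]=0
r=cv2.minAreaRect(cv2.findNonZero(y)); print(r); p=np.argwhere(y)
for v in (115,130,160,180): 
    u=p[p[:,0]==v][:,1]; print(v,u.min(),u.max(),onz(c,(u.min()+u.max())/2,v,.0155).round(4))
v0=p[:,0].min();v1=p[:,0].max();print(v0,v1,'end',onz(c,316.5,v0,.0155),'tip',onz(c,321,262,.0155))
a=lambda x,y:(190+x/5-.4,135+y/5-.4)
print(meet(t,a(428,152),c,(321,262)),meet(t,a(110,183),c,(316.5,v0)),meet(t,a(290,165),c,(320,v1)))
E
```

```text
((316.3699951171875, 153.95913696289062), (94.22738647460938, 24.323974609375), 89.01223754882812)
115 304 327 [0.4652 0.4396 0.0155]
130 304 328 [0.4669 0.424  0.0155]
160 306 327 [0.4698 0.3916 0.0155]
180 306 328 [0.472  0.3691 0.0155]
107 201 end [0.46566621 0.44782761 0.0155    ] tip [0.48425505 0.26736433 0.0155    ]
(array([0.484567  , 0.26583516, 0.01274611]), np.float64(0.0004421859014477502)) (array([0.46671135, 0.44712578, 0.02007439]), np.float64(0.0024313207997847725)) (array([0.47741534, 0.34466427, 0.01565209]), np.float64(0.0005122512766294221))
```

```bash
python3 - <<'E'
from h import *
t=bot.calibration('top');s=bot.calibration('side')
for a in((458,82),(430,122),(505,20)):
  for b in((240,98),(240,190)): print(a,b,meet(t,a,s,b))
E
```

```text
(458, 82) (240, 98) (array([ 0.6940616 , -0.19272693,  0.20809594]), np.float64(0.10012824043204412))
(458, 82) (240, 190) (array([ 0.82297571, -0.32829499, -0.17044564]), np.float64(0.03866223637185053))
(430, 122) (240, 98) (array([ 0.61153534, -0.09800345,  0.23816665]), np.float64(0.16176683395122765))
(430, 122) (240, 190) (array([ 0.7016486 , -0.19122205, -0.09362619]), np.float64(0.1277006110917544))
(505, 20) (240, 98) (array([ 0.82819192, -0.35176198,  0.16742242]), np.float64(0.00031149577832553115))
(505, 20) (240, 190) (array([ 1.02370353, -0.56026999, -0.27895117]), np.float64(0.11595624590559309))
```

Call:
carry_out(series=[{"angular":[0,0,-0.12],"dp":[0.03,-0.083,0],"gripper":1},{"angular":[0,0,0],"dp":[0,0,0.6],"gripper":1},{"angular":[0,0,0],"dp":[0,0,0.6],"gripper":1},{"angular":[0,0,0],"dp":[0,0,0.6],"gripper":1},{"angular":[0,0,0],"dp":[0,0,0.5],"gripper":1},{"angular":[0,0,0],"dp":[0,0,0.3],"gripper":1},{"angular":[0,0,0],"dp":[0,0,0],"gripper":1},{"angular":[0,0,0],"dp":[0,0,0],"gripper":1}])

```text
clock: 2.7
ee_pos: [0.4698, 0.3788, 0.0469]
eef_rot: [-0.0, 0.668, 0.744, 0.001]
force: [0.9, -0.5, -0.3]
gripper_width: 0.997
gripper_force: 0.0
```

Call:
carry_out(series=[{"angular":[0,0,0],"dp":[-0.1,0.045,0.3],"gripper":1},{"angular":[0,0,0],"dp":[0,0,0.25],"gripper":1},{"angular":[0,0,0],"dp":[0,0,0.13],"gripper":1},{"angular":[0,0,0],"dp":[0,0,0],"gripper":1},{"angular":[0,0,0],"dp":[0,0,0],"gripper":1}])

```text
clock: 3.32
ee_pos: [0.473, 0.3725, 0.0051]
eef_rot: [-0.0, 0.669, 0.744, 0.0]
force: [0.4, 0.3, 0.5]
gripper_width: 1.002
gripper_force: 0.0
```

Call:
carry_out(series=[{"angular":[0,0,0],"dp":[0,0,0],"gripper":0},{"angular":[0,0,0],"dp":[0,0,0],"gripper":0},{"angular":[0,0,0],"dp":[0,0,0],"gripper":0},{"angular":[0,0,0],"dp":[0,0,0],"gripper":0},{"angular":[0,0,0],"dp":[0,0,0],"gripper":0},{"angular":[0,0,0],"dp":[0,0,0],"gripper":0},{"angular":[0,0,0],"dp":[0,0,-0.4],"gripper":0},{"angular":[0,0,0],"dp":[0,0,-0.6],"gripper":0},{"angular":[0,0,0],"dp":[0,0,-0.6],"gripper":0},{"angular":[0,0,0],"dp":[0,0,0],"gripper":0},{"angular":[0,0,0],"dp":[0,0,0],"gripper":0}])

```text
clock: 4.7
ee_pos: [0.4725, 0.3721, 0.1002]
eef_rot: [-0.0, 0.669, 0.744, -0.0]
force: [0.0, -0.1, -1.7]
gripper_width: 0.006
gripper_force: 0.0
```

```bash
python3 - <<'E'
from h import *
import pickle
s=bot.state(); print(s['clock'],s['ee_pos'],rot(s).as_matrix().round(3),s['gripper_width'],s['gripper_force'])
im,c=snap('wrist','w2.png'); pickle.dump(c,open('w2.pkl','wb')); im2,c2=snap('side','s2.png'); im3,_=snap('top','t2.png')
a=im[60:340,200:440]; b=cv2.resize(im2[150:350,200:400],(280,280))
cv2.imwrite('pics/m2.png',np.hstack([cv2.resize(a,(480,560)),cv2.resize(im2[200:300,220:350],(320,246)).copy() if 0 else np.vstack([cv2.resize(im2[190:300,220:350],(310,262)),cv2.resize(im3[140:220,195:340],(310,171)),np.zeros((127,310,3),np.uint8)])])[:,:,::-1])
E
```

```text
4.7 [0.47246395 0.37206227 0.10021676] [[-0.106  0.994 -0.   ]
 [ 0.994  0.106 -0.   ]
 [-0.    -0.    -1.   ]] 0.00626506497703056 0.0
```

View pics/m2.png

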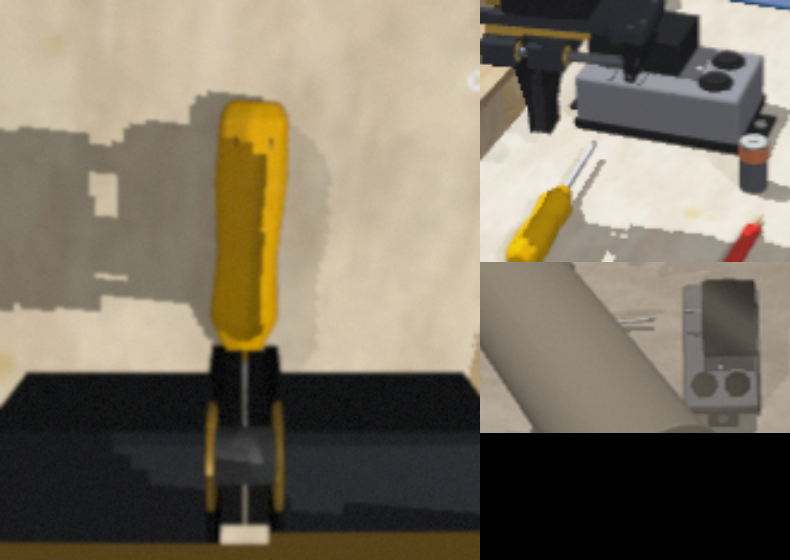

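The fingers closed on nothing; the handle lies in front of the jaw, at (326,110)–(322,234) in the wrist image. Measuring again.

```bash
python3 - <<'E'
from h import *
import pickle
c=pickle.load(open('w2.pkl','rb')); t=bot.calibration('top'); sd=bot.calibration('side'); im=cv2.imread('pics/w2.png'); hsv=cv2.cvtColor(im,cv2.COLOR_BGR2HSV)
y=cv2.inRange(hsv,(18,130,60),(32,255,255)); y[:95]=0;y[240:]=0;y[:,:290]=0;y[:,360:]=0
p=np.argwhere(y)
for v in (120,150,180,200,220,230): 
    u=p[p[:,0]==v][:,1]; print(v,u.min(),u.max(),onz(c,(u.min()+u.max())/2,v,.0155).round(4),np.ptp([onz(c,u.min(),v,.0155)[0],onz(c,u.max(),v,.0155)[0]]).round(4))
print('end',onz(c,326,p[:,0].min(),.02))
k=np.array([220+(595-480)/310*130,190+143/262*110]); kt=(195+(655-480)/310*145,140+(321-262)/171*80)
print('tip',onz(sd,*k,.0155),onz(t,*kt,.0155),meet(sd,k,t,kt))
E
```

```text
120 310 343 [0.4679 0.4402 0.0155] 0.0249
150 308 343 [0.4696 0.4176 0.0155] 0.0271
180 308 339 [0.4706 0.3937 0.0155] 0.0246
200 307 337 [0.4712 0.377  0.0155] 0.0243
220 306 337 [0.4726 0.3597 0.0155] 0.0255
230 310 332 [0.4731 0.3508 0.0155] 0.0183
end [0.46662522 0.44753422 0.02      ]
tip [0.47659225 0.26537916 0.0155    ] [0.47651346 0.26066026 0.0155    ] (array([0.47778779, 0.26121453, 0.01249746]), np.float64(0.0013136685483116559))
```

Call:
carry_out(series=[{"angular":[0,0,0.3],"dp":[0,0,0],"gripper":0.6},{"angular":[0,0,0],"dp":[0,-0.01,0],"gripper":0.6},{"angular":[0,0,0],"dp":[0,0,0],"gripper":0.6},{"angular":[0,0,0],"dp":[0,0,0],"gripper":0.6},{"angular":[0,0,0],"dp":[0,0,0.6],"gripper":0.6},{"angular":[0,0,0],"dp":[0,0,0.6],"gripper":0.6},{"angular":[0,0,0],"dp":[0,0,0.4],"gripper":0.6},{"angular":[0,0,0],"dp":[0,0,0],"gripper":0.6},{"angular":[0,0,0],"dp":[0,0,0],"gripper":0},{"angular":[0,0,0],"dp":[0,0,0],"gripper":0},{"angular":[0,0,0],"dp":[0,0,0],"gripper":0},{"angular":[0,0,0],"dp":[0,0,0],"gripper":0}])

```text
clock: 6.35
ee_pos: [0.4724, 0.3724, 0.0053]
eef_rot: [-0.0, 0.688, 0.726, 0.0]
force: [-0.5, -0.1, 3.4]
gripper_width: 0.274
gripper_force: 30.0
```

```bash
python3 - <<'E'
from h import *
s=bot.state(); print(s['clock'],s['ee_pos'],rot(s).as_matrix().round(3),s['gripper_width'],s['gripper_force'])
E
```

```text
6.35 [0.47235893 0.37238135 0.00525902] [[-0.054  0.999  0.   ]
 [ 0.999  0.054  0.001]
 [ 0.001  0.001 -1.   ]] 0.27358311139825875 30.000512679107487
```

Call:
carry_out(series=[{"angular":[0,0,0],"dp":[0,0,-0.5],"gripper":0},{"angular":[0,0,0],"dp":[0,0,-0.5],"gripper":0},{"angular":[0,0,0.26],"dp":[0,0,0],"gripper":0},{"angular":[0,0,0],"dp":[-0.3,-0.11,0],"gripper":0},{"angular":[0,0,0],"dp":[-0.3,0,0],"gripper":0},{"angular":[0,0,0],"dp":[-0.3,0,0],"gripper":0},{"angular":[0,0,0],"dp":[0,0,0],"gripper":0},{"angular":[0,0,0],"dp":[0,0,0],"gripper":0}])

```text
clock: 7.35
ee_pos: [0.4661, 0.3187, 0.0649]
eef_rot: [-0.0, 0.704, 0.71, 0.0]
force: [-0.1, 1.1, -0.9]
gripper_width: 0.273
gripper_force: 30.0
```

```bash
python3 - <<'E'
from h import *
s=bot.state(); print(s['clock'],s['ee_pos'],rot(s).as_matrix().round(3),s['gripper_width'],s['gripper_force'])
im2,c2=snap('side','s3.png'); im3,_=snap('top','t3.png')
a=im2[180:280,220:350]; b=im3[140:220,235:339]
r=lambda a:cv2.resize(a,(780,int(780*a.shape[0]/a.shape[1])),interpolation=cv2.INTER_CUBIC)[:,:,::-1]
cv2.imwrite('pics/m3s.png',r(a)); cv2.imwrite('pics/m3t.png',cv2.resize(r(b),None,fx=.8,fy=.8))
E
```

```text
7.35 [0.46609474 0.31867277 0.06487679] [[-0.009  1.     0.   ]
 [ 1.     0.009  0.001]
 [ 0.001  0.    -1.   ]] 0.2725833621086115 30.0000232597813
```

View pics/m3s.png

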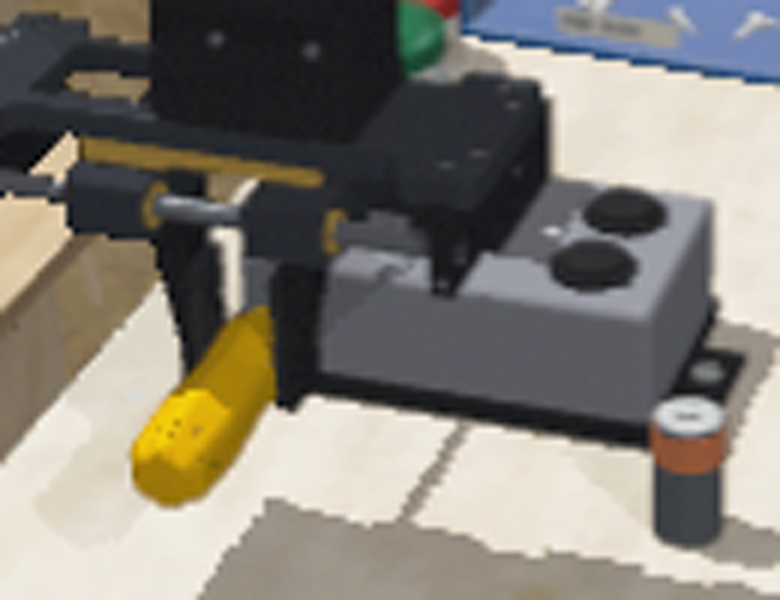

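View pics/m3t.png

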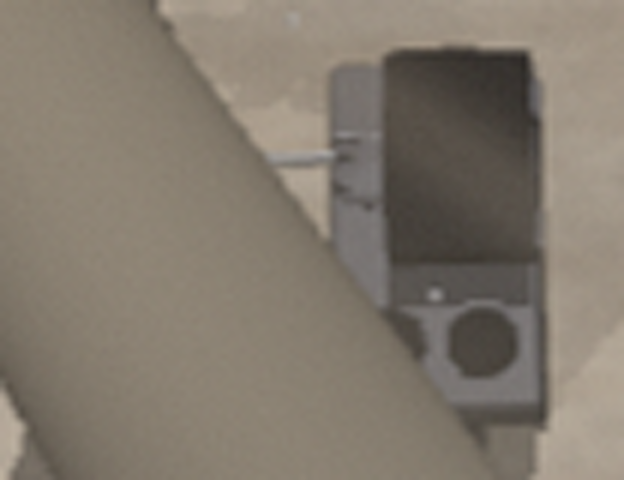

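Side view: screwdriver held level, handle end (180,460), fresh cell untouched. Top view: blade from (270,160) to tip near (355,155), ribs near rows 135 and 195.

```bash
python3 - <<'E'
from h import *
t=bot.calibration('top'); im=cv2.imread('pics/t3.png').astype(int)
for z,q in((.0751,(270,160)),(.0751,(335,156)),(.0751,(357,154)),(.0585,(355,136)),(.0585,(345,192)),(.056,(331,64)),(.056,(333,230)),(.092,(384,52)),(.092,(387,262))):
    print(q,onz(t,235+q[0]/6-.42,140+q[1]/6-.42,z).round(4))
g=im.mean(2)
print('cols 279..300 rows 158..176'); print(g[159:177,278:302].astype(int))
E
```

```text
(270, 160) [0.4677 0.246  0.0751]
(335, 156) [0.4692 0.2165 0.0751]
(357, 154) [0.4699 0.2065 0.0751]
(355, 136) [0.482  0.2087 0.0585]
(345, 192) [0.4558 0.2134 0.0585]
(331, 64) [0.5168 0.22   0.056 ]
(333, 230) [0.4386 0.2192 0.056 ]
(384, 52) [0.5129 0.1929 0.092 ]
(387, 262) [0.4172 0.192  0.092 ]
cols 279..300 rows 158..176
[[156 157 157 157 156 157 157 157 156 154 152 133 106 111 112 113 114 111
  115 115 101  75  79  78]
 [156 156 154 158 157 159 159 158 157 156 156 136 104 110 113 113 113 110
  115 113 101  79  79  79]
 [155 157 157 158 159 159 159 159 157 155 156 134 106 110 112 112 113 114
  112 113 101  79  77  79]
 [156 158 158 160 158 158 156 159 156 155 155 137 110 128 136 128 122 120
  121 130 111  77  77  78]
 [158 158 158 157 155 156 155 153 152 152 153 133  94  86  93  87  92 109
  115 119 102  77  76  79]
 [145 157 157 155 154 154 155 153 151 149 150 130  98 102 105 105 104 110
  112 112  98  75  74  76]
 [117 144 155 154 155 159 159 157 157 159 164 161 136 102  97 102 109 112
  113 114  96  74  74  75]
 [104 126 146 149 147 145 141 140 139 132 125 126 112  82  77
[... 350 characters left out ...]
13 107 102 136 161 159 161 161 159 160 139  92  96 113 116 119 119
  118 121 102  69  66  68]
 [115 114 109 102 117 148 159 157 158 158 160 139  91  75  86 103 118 117
  118 120 102  67  66  66]
 [117 114 113 109 105 121 142 156 154 155 157 136  98  91  97 103 110 109
  111 110  96  69  65  67]
 [116 115 114 113 107 106 118 143 153 151 153 135 107 109  99  97  96  94
   95  99  90  69  65  65]
 [117 116 114 114 110 108 102 128 152 150 151 132 107 113 112 111 114  99
   79 100 100  67  66  66]
 [120 118 116 115 113 110 103 114 138 151 154 134 106 112 118 118 120 117
  110 117 102  66  67  62]
 [122 120 118 116 113 113 108 107 119 142 156 136 105 113 118 118 117 119
  119 121 108  79  63  66]]
```

Call:
carry_out(series=[{"angular":[0,0,0.15],"dp":[0,0,0],"gripper":0},{"angular":[0,0,0],"dp":[0,0,0.1],"gripper":0},{"angular":[0,0,0],"dp":[0,0,0.1],"gripper":0},{"angular":[0,0,0],"dp":[0,0,0.035],"gripper":0},{"angular":[0,0,0],"dp":[0,0,0],"gripper":0},{"angular":[0,0,0],"dp":[0,0,0],"gripper":0}])

```text
clock: 8.2
ee_pos: [0.4661, 0.3182, 0.0508]
eef_rot: [-0.0, 0.713, 0.701, 0.0]
force: [-1.5, 0.6, -1.3]
gripper_width: 0.27
gripper_force: 30.0
```

Call:
carry_out(series=[{"angular":[0,0,0],"dp":[0,0,0.025],"gripper":0},{"angular":[0,0,0],"dp":[0,0,0],"gripper":0},{"angular":[0,0,0],"dp":[0,0,0],"gripper":0}])

```text
clock: 8.57
ee_pos: [0.466, 0.3182, 0.0492]
eef_rot: [-0.0, 0.713, 0.701, 0.0]
force: [-0.3, -0.0, -0.9]
gripper_width: 0.276
gripper_force: 30.0
```

```bash
python3 - <<'E'
from h import *
s=bot.state(); print(s['clock'],s['ee_pos'],s['force'],s['wrist_torque'],rot(s).as_matrix().round(3))
im3,_=snap('top','t4.png'); g=im3.mean(2); print(g[159:177,278:302].astype(int))
E
```

```text
8.575 [0.46602765 0.31817903 0.04917732] [-0.28886948 -0.00262477 -0.90237334] [-0.07058289  0.00382754 -0.00867049] [[ 0.018  1.     0.   ]
 [ 1.    -0.018  0.   ]
 [ 0.     0.    -1.   ]]
[[142 143 144 144 143 142 145 144 143 140 142 125 105 109 113 113 113 112
  115 114 101  78  79  80]
 [147 149 143 145 145 145 147 148 145 142 143 125 104 109 111 113 113 113
  113 114 100  78  78  79]
 [155 149 143 144 147 144 145 144 144 142 144 124 103 108 112 112 112 112
  112 115  98  75  79  77]
 [157 151 144 146 145 145 145 144 142 141 142 125 107 127 135 127 120 120
  119 135 119  75  78  77]
 [159 151 149 154 155 152 153 153 145 141 151 132  94  86  91  86  92 107
  115 118 105  76  77  80]
 [160 153 153 154 153 155 154 153 149 148 154 134 100  99 104 103 106 109
  111 113  98  75  76  77]
 [145 160 158 156 156 154 156 155 153 153 156 133 104 108 113 112 112 113
  112 112  98  75  73  74]
 [120 150 162 158 160 160 159 159 160 158 159 137 104 107 110 109 110 112
  112 116 101  75  70  73]
 [105 129 154 162 159 159 161 159 161 159 160 144 131 123  98 100 109 110
  110 116 103  72  70  72]
 
[... 208 characters left out ...]
09 105 115 147 157 157 156 154 150 153 132  99  99 103 106 110 118
  118 120 101  69  67  68]
 [114 113 107 105 127 151 157 158 158 158 161 140 103 108 111 116 120 118
  119 122 103  68  64  65]
 [115 113 109 107 110 137 155 154 154 156 156 134 100 102 104 106 110 106
  107 113  93  68  65  66]
 [117 113 112 109 106 117 143 154 153 151 154 133 104 105  98  97  96  95
   94  98  86  69  64  65]
 [116 115 114 113 108 106 117 139 149 148 150 131 103 111 111 114 113 100
   78  99  99  69  63  65]
 [117 117 114 112 110 107 101 128 151 150 152 131 105 112 118 119 119 114
  112 115 100  69  59  63]
 [119 117 116 116 114 109 106 109 138 155 153 134 103 113 119 118 118 117
  117 118 109  80  62  64]]
```

Call:
carry_out(series=[{"angular":[0,0,0],"dp":[0,0.02,-0.015],"gripper":0},{"angular":[0,0,0],"dp":[-0.1,0,0],"gripper":0},{"angular":[0,0,0],"dp":[-0.1,0,0],"gripper":0},{"angular":[0,0,0],"dp":[-0.08,0,0],"gripper":0},{"angular":[0,0,0],"dp":[0,0,0],"gripper":0}])

```text
clock: 9.25
ee_pos: [0.467, 0.3008, 0.0501]
eef_rot: [0.0, 0.714, 0.701, 0.0]
force: [0.0, -0.4, -0.8]
gripper_width: 0.272
gripper_force: 30.0
```

Call:
carry_out(series=[{"angular":[0,0,0],"dp":[-0.06,0,0],"gripper":0},{"angular":[0,0,0],"dp":[-0.06,0,0],"gripper":0},{"angular":[0,0,0],"dp":[0,0,0],"gripper":0},{"angular":[0,0,0],"dp":[0,0,0],"gripper":0}])

```text
clock: 9.75
ee_pos: [0.4668, 0.2942, 0.0501]
eef_rot: [-0.0, 0.713, 0.701, 0.0]
force: [-0.4, -0.4, -0.3]
gripper_width: 0.271
gripper_force: 30.0
```

```bash
python3 - <<'E'
from h import *
s=bot.state(); print(s['clock'],s['ee_pos'],s['force'],s['wrist_torque'])
im3,_=snap('top','t5.png'); g=im3.mean(2); print(g[161:176,286:302].astype(int))
E
```

```text
9.75 [0.46679605 0.29423978 0.05008426] [-0.412406   -0.35779546 -0.3109653 ] [-0.12492259  0.06212094 -0.0079873 ]
[[117 138 143 124 101 107 110 111 110 112 113 113  98  77  78  80]
 [107 129 143 125 108 128 136 126 120 118 121 128 110  77  77  76]
 [104 114 142 133  94  87  91  88  89 106 114 118 101  75  75  79]
 [107 104 117 120 100  98 103 101 105 109 111 113  99  74  71  76]
 [111 107 104 105 107 107 111 110 111 110 109 111  95  73  70  74]
 [110 108 104  93  99 111 113 114 112 113 110 108  92  70  71  70]
 [115 112 108 100 110 148 170 168 167 167 169 171 136  76  69  70]
 [114 112 109 106 107 113 118 116 116 117 116 118 102  72  66  70]
 [115 113 114 109 106  96  84  76  74  74  76  77  75  69  67  68]
 [117 115 114 113 108 103  97 100 105  91  72  90  93  67  65  64]
 [118 116 112 112 110 107 104 104 107 109 103 109  93  67  65  65]
 [119 119 118 113 113 110 106 100 101 104 106 107  93  66  66  64]
 [118 117 118 115 115 111 108 106  98  92  88  90  84  69  63  64]
 [120 119 117 116 115 112 110 108 104  90  75  95  97  65  64  64]
 [121 119 119 117 115 116 112 110 107  99 104 116 102  65  63  62]]
```

Call:
carry_out(series=[{"angular":[0,-0.24,0],"dp":[-0.004,0,0.07],"gripper":0},{"angular":[0,-0.24,0],"dp":[-0.004,0,0.054],"gripper":0},{"angular":[0,-0.24,0],"dp":[-0.004,0,0.054],"gripper":0},{"angular":[0,-0.24,0],"dp":[-0.004,0,0.054],"gripper":0},{"angular":[0,0,0],"dp":[0,0,0],"gripper":0}])

```text
clock: 10.42
ee_pos: [0.4664, 0.2932, 0.0359]
eef_rot: [0.059, 0.71, 0.699, -0.06]
force: [-1.2, 1.5, 2.6]
gripper_width: 0.276
gripper_force: 30.0
```

```bash
python3 - <<'E'
from h import *
s=bot.state(); print(s['clock'],s['ee_pos'],s['force'],s['wrist_torque'],rot(s).as_matrix().round(3))
im3,_=snap('top','t6.png'); print(im3.mean(2)[140:185:4,290:330:4].astype(int))
E
```

```text
10.425 [0.46639734 0.29317944 0.03585059] [-1.20685856  1.51504194  2.57260928] [-0.05101901  0.31435962 -0.20216519] [[ 0.016  1.    -0.003]
 [ 0.986 -0.016 -0.168]
 [-0.168 -0.    -0.986]]
[[146 148 145 148 151 149 156 154 156 150]
 [145 145 147 148 145 144 147 150 147 146]
 [140 139 140  82  81  66  80  96 100 153]
 [110 116 107  68  63  57  53  51  46 152]
 [106 119 109  79  72  65  59  54  49 151]
 [105 114 106  80  79  77  73  62  58 151]
 [ 97 106  98  79  77  80  79  72  66 153]
 [113 112 111  71  74  80  80  83  76 151]
 [102 106  95  68  70  73  80  83  80 154]
 [ 99 117 112  65  65  69  74  78  80 138]
 [107 117 110  65  63  64  63  72  79 139]
 [100 117 119  73  79  81  78  81  82 131]]
```

Call:
carry_out(series=[{"angular":[0,-0.24,0],"dp":[-0.004,0,0.054],"gripper":0},{"angular":[0,-0.24,0],"dp":[-0.004,0,0.054],"gripper":0},{"angular":[0,0,0],"dp":[0,0,0],"gripper":0},{"angular":[0,0,0],"dp":[0,0,0],"gripper":0}])

```text
clock: 10.98
ee_pos: [0.4665, 0.2912, 0.0299]
eef_rot: [0.087, 0.708, 0.695, -0.089]
force: [-1.8, 2.0, 2.8]
gripper_width: 0.275
gripper_force: 30.0
```

```bash
python3 - <<'E'
from h import *
s=bot.state(); print(s['clock'],s['ee_pos'],s['force'],s['wrist_torque'],rot(s).as_matrix().round(3))
im3,_=snap('top','t7.png'); print(im3.mean(2)[140:185:4,290:330:4].astype(int))
E
```

```text
10.975 [0.46651069 0.29121299 0.02990345] [-1.78949594  2.03208639  2.754029  ] [ 0.32586465  0.34088953 -0.1411367 ] [[ 0.017  1.    -0.005]
 [ 0.969 -0.018 -0.248]
 [-0.248 -0.    -0.969]]
[[146 147 146 147 151 152 156 156 155 154]
 [148 148 147 146 146 147 150 150 147 146]
 [140 141 139  83  83  68  82  97  94 153]
 [107 121 106  69  63  59  53  54  48 152]
 [108 121 108  77  73  66  62  56  52 154]
 [110 120 106  78  80  77  70  64  58 153]
 [ 97 114 101  78  77  80  79  74  66 156]
 [111 120 107  70  75  79  82  80  77 153]
 [102 109 106  68  70  76  81  80  82 155]
 [105 120 111  65  66  70  74  82  82 138]
 [107 119 120  67  66  68  69  72  81 139]
 [100 117 121  74  79  81  80  82  83 132]]
```

Call:
carry_out(series=[{"angular":[0,-0.2,0],"dp":[-0.004,0,0.055],"gripper":0},{"angular":[0,-0.2,0],"dp":[-0.004,0,0.055],"gripper":0},{"angular":[0,0,0],"dp":[0,0,0],"gripper":0},{"angular":[0,0,0],"dp":[0,0,0],"gripper":0},{"angular":[0,0,0],"dp":[0,0,0],"gripper":0}])

```text
clock: 11.65
ee_pos: [0.4674, 0.289, 0.0257]
eef_rot: [0.113, 0.704, 0.692, -0.114]
force: [-5.2, -0.3, 22.8]
gripper_width: 0.273
gripper_force: 30.0
```

```bash
python3 - <<'E'
from h import *
s=bot.state(); print(s['clock'],s['ee_pos'],s['force'],s['wrist_torque'],rot(s).as_matrix().round(3))
im3,_=snap('top','t8.png'); print(im3.mean(2)[140:185:4,290:330:4].astype(int))
im2,_=snap('side','s8.png'); cv2.imwrite('pics/m8.png',cv2.resize(im2[180:280,220:350],(780,600),interpolation=cv2.INTER_CUBIC)[:,:,::-1])
E
```

```text
11.65 [0.46736553 0.28904467 0.02572421] [-5.21279119 -0.33456368 22.76566595] [-1.30717144  1.1932265  -0.33558051] [[ 0.017  1.    -0.004]
 [ 0.949 -0.018 -0.316]
 [-0.316  0.001 -0.949]]
[[148 148 150 149 153 152 158 157 156 153]
 [147 148 148 147 150 148 150 152 149 148]
 [141 139 141  85  85  68  80  97  95 156]
 [115 120 108  70  65  57  56  51  49 153]
 [112 121 109  78  73  67  61  54  52 154]
 [111 120 106  79  78  76  70  64  59 153]
 [103 112  99  77  79  82  81  75  66 156]
 [115 107 103  71  75  80  81  81  77 153]
 [105 112 107  66  69  77  81  82  84 155]
 [106 119 112  65  64  72  75  80  83 142]
 [109 118 122  67  65  67  68  72  80 142]
 [117 121 121  76  83  80  80  81  85 133]]
```

View pics/m8.png

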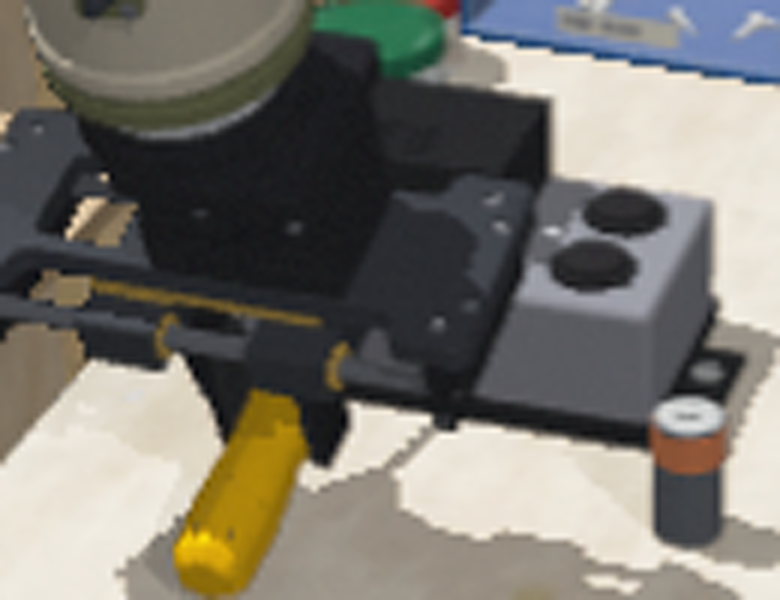

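```bash
python3 - <<'E'
from h import *
c=bot.calibration('side'); s=bot.state(); print(s['force'],s['wrist_torque'])
for v in(262,268,279):
  o,d=ray(c,220+212/6,v); k=(.4685-o[0])/d[0]; print(v,(o+k*d).round(4), onz(c,220+212/6,v,0).round(4))
im=cv2.imread('pics/s8.png'); h=cv2.cvtColor(im,cv2.COLOR_BGR2HSV); y=cv2.inRange(h,(18,130,60),(32,255,255))
for v in range(246,282,3):
  u=np.where(y[v,230:300])[0]+230
  if len(u): print(v,u.min(),u.max())
E
```

```text
[-5.28858701e+00 -2.33863098e-03  2.27669643e+01] [-1.32088964  1.21961443 -0.29359974]
262 [0.4685 0.3496 0.0409] [0.4951 0.2959 0.    ]
268 [0.4685 0.3518 0.0276] [0.486  0.3165 0.    ]
279 [0.4685 0.3559 0.0029] [0.4702 0.3524 0.    ]
246 261 268
249 260 269
252 258 270
255 257 271
258 255 268
261 254 268
264 252 267
267 251 266
270 249 264
273 249 263
276 250 261
279 254 256
```

```bash
python3 - <<'E'
from h import *
bot.capture
a=[cv2.imread(f'pics/t{i}.png').mean(2) for i in (4,5,6,7,8)]
for r in (146,150,154,158,167,168): print(r,[list(x[r,290:302].astype(int)) for x in a])
for i,x in enumerate(a): print(i,'edge',[np.round(x[148:160,k].mean(),1) for k in range(296,301)], 'far', [np.round(x[148:160,k].mean(),1) for k in range(318,328)])
E
```

```text
146 [[np.int64(142), np.int64(143), np.int64(142), np.int64(140), np.int64(141), np.int64(140), np.int64(137), np.int64(139), np.int64(139), np.int64(139), np.int64(139), np.int64(142)], [np.int64(141), np.int64(141), np.int64(140), np.int64(140), np.int64(139), np.int64(140), np.int64(139), np.int64(140), np.int64(138), np.int64(138), np.int64(139), np.int64(139)], [np.int64(143), np.int64(142), np.int64(143), np.int64(142), np.int64(143), np.int64(141), np.int64(140), np.int64(138), np.int64(141), np.int64(140), np.int64(140), np.int64(143)], [np.int64(144), np.int64(144), np.int64(144), np.int64(141), np.int64(141), np.int64(140), np.int64(141), np.int64(140), np.int64(142), np.int64(141), np.int64(141), np.int64(141)], [np.int64(145), np.int64(143), np.int64(144), np.int64(144), np.int64(142), np.int64(143), np.int64(142), np.int64(141), np.int64(141), np.int64(142), np.int64(142), np.int64(144)]]
150 [[np.int64(143), np.int64(136), np.int64(126), np.int64(124), np.int64(125), np.int64(121), np.int64(125), np.int64(133), np.int64(113), np.int64(74), np.int64(63), np.int64(64)], [
[... 5060 characters left out ...]
4(56.2), np.float64(53.8), np.float64(86.9), np.float64(118.7), np.float64(139.4), np.float64(151.9), np.float64(150.9)]
3 edge [np.float64(124.7), np.float64(126.5), np.float64(113.2), np.float64(87.9), np.float64(77.8)] far [np.float64(59.3), np.float64(57.2), np.float64(57.9), np.float64(56.3), np.float64(53.6), np.float64(85.5), np.float64(118.6), np.float64(140.4), np.float64(153.5), np.float64(152.3)]
4 edge [np.float64(124.9), np.float64(127.1), np.float64(114.0), np.float64(87.4), np.float64(77.9)] far [np.float64(59.0), np.float64(58.4), np.float64(57.8), np.float64(56.6), np.float64(53.8), np.float64(86.2), np.float64(118.8), np.float64(141.2), np.float64(154.6), np.float64(153.6)]
```

```bash
python3 - <<'E'
from h import *
a=[cv2.resize(cv2.imread(f'pics/t{i}.png')[156:180,280:306],(390,360),interpolation=cv2.INTER_NEAREST) for i in (5,7)]
b=[cv2.resize(cv2.imread(f'pics/t{i}.png')[156:180,280:306],(260,240),interpolation=cv2.INTER_NEAREST) for i in (4,6,8)]
cv2.imwrite('pics/cmp.png',np.vstack([np.hstack(a),np.hstack(b)]))
E
```

```text
(no output)
```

View pics/cmp.png

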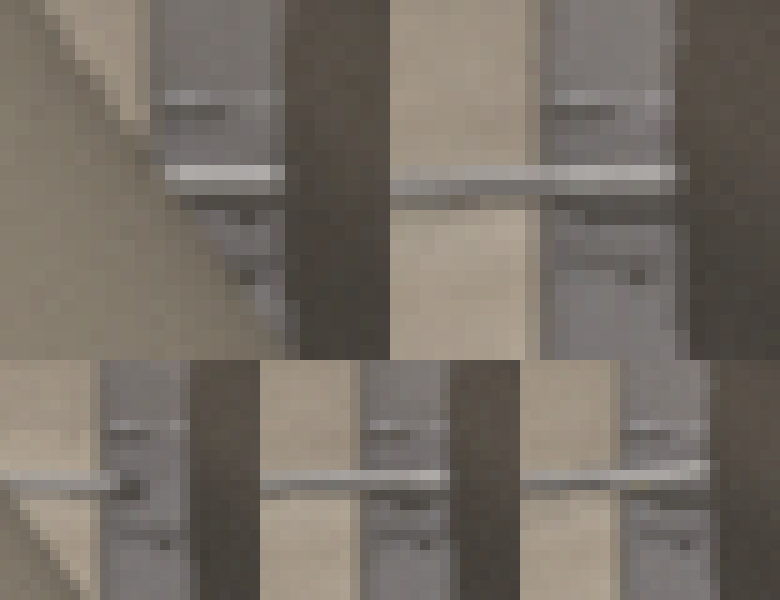

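The blade still runs under the cover edge, which has barely moved. I'll let time pass and check the cover again.

Call:
carry_out(series=[{"angular":[0,0,0],"dp":[0,0,0],"gripper":0},{"angular":[0,0,0],"dp":[0,0,0],"gripper":0},{"angular":[0,0,0],"dp":[0,0,0],"gripper":0},{"angular":[0,0,0],"dp":[0,0,0],"gripper":0},{"angular":[0,0,0],"dp":[0,0,0],"gripper":0},{"angular":[0,0,0],"dp":[0,0,0],"gripper":0}])

```text
clock: 12.5
ee_pos: [0.4674, 0.2891, 0.0258]
eef_rot: [0.113, 0.704, 0.692, -0.114]
force: [-4.5, -0.5, 22.3]
gripper_width: 0.276
gripper_force: 30.0
```

```bash
python3 - <<'E'
from h import *
s=bot.state(); print(s['clock'],s['ee_pos'],s['force'],s['wrist_torque'])
im3,_=snap('top','t9.png'); g=im3.mean(2); print(g[146:186:3,286:328:2].astype(int))
g5=cv2.imread('pics/t5.png').mean(2); print((g-g5)[146:186:3,286:328:2].astype(int))
E
```

```text
12.5 [0.46738368 0.28905257 0.02575086] [-4.46387198 -0.49245005 22.33282744] [-1.32158224  1.15825895 -0.34481801]
[[145 143 146 142 142 142 141 144 143 145 147 145 147 148 150 150 153 152
  151 150 149]
 [141 142 143 145 143 142 125  75  60  58  52  54  53  50  49  52  53  51
   46 154 155]
 [139 139 113 121 121 121 109  70  69  67  62  60  59  57  55  53  54  53
   50 131 152]
 [140 141 113 119 119 121 108  78  77  73  72  68  65  61  60  59  56  56
   47 109 152]
 [146 143 112 119 121 120 115  79  77  80  79  74  70  69  66  65  62  57
   54  93 157]
 [147 146 110 116 121 122 105  78  79  78  81  80  79  76  73  70  66  64
   62  65 154]
 [140 142 104 111 112 117 101  77  77  79  79  79  81  79  80  78  75  72
   65  75 156]
 [150 155 161 163 165 152 120  70  73  75  78  79  80  82  81  82  81  79
   73  85 154]
 [149 151 104 113  80  80  80  67  66  70  74  77  78  81  82  82  85  84
   83  79 157]
 [155 156 107  98  96  95 101  64  66  68  68  72  76  76  80  83  85  85
   83  80 155]
 [151 155 106 120 120 121 113  63  64  64  68  67  69  73  74  78  80  83
   83  99 141]
 [157
[... 809 characters left out ...]
3   8   7   6   1   5  -1   1   0   1   3   0   1   3   2   3
   -2   0   6]
 [ 35  47  51  -6  -2 -17 -16   0   1   1   1   1   1   2   0   1   1   2
    1   4   6]
 [ 32  37  -4  16 -25   8 -13   2  -1   3   0   5   0   3   5   2   4   4
    5   5   2]
 [ 36  38  -8 -10  -1   6  16   1   1   2   0   2   5   0   2   2   5   4
    4   0   4]
 [ 29  36 -12   6  10  14   4   1   0   0   5   2   1   4   1   2   3   5
    4   3   5]
 [ 34  41  -8   1   3  10  21   0   0  -2   0   4   3   5   1   3   5   0
    4   3   6]
 [-16  -4 -17   0   0   8  10 -39   1   0   3   2   5   4   2   1   3   3
    3   3   4]
 [ 31  37  -1  -1   2   3   7 -26 -15   3   1   2   3   4   2   5   2   4
    4   4   3]]
```

```bash
python3 - <<'E'
from h import *
c=bot.calibration('side')
from h import proj
# m3s pose: TCP (.4661,.3187,.0649) level ; m8 pose TCP (.4674,.289,.0257) tilt .32
import itertools
P={ 'm3':(np.array([.4661,.3187,.0649]),R.from_matrix([[-.009,1,0],[1,.009,0],[0,0,-1]]),(220+447/6,180+293/6)),
    'm8':(np.array([.4674,.289,.0257]),R.from_matrix([[.017,1,-.004],[.949,-.018,-.316],[-.316,.001,-.949]]),(220+445/6,180+427/6))}
# triangulate the hanging corner in tool frame from both poses
A=[];o_=[]
for k,(p,Q,px) in P.items():
    o,d=ray(c,*px); A.append(Q.inv().apply(d)); o_.append(Q.inv().apply(o-p))
s=np.linalg.lstsq(np.c_[A[0],-A[1]],o_[1]-o_[0],rcond=None)[0]
a=o_[0]+s[0]*A[0];b=o_[1]+s[1]*A[1]; print('tool frame',a,b)
m=(a+b)/2
for k,(p,Q,px) in P.items(): print(k,'world',p+Q.apply(m))
# handle points in the tool frame from side views s3 (level) and s8
for n in('s3','s8'):
    im=cv2.imread(f'pics/{n}.png'); h=cv2.cvtColor(im,cv2.COLOR_BGR2HSV); y=cv2.inRange(h,(18,130,60),(32,255,255)); y[:,:230]=0;y[:,275:]=0;y[:220]=0
    r=cv2.minAreaRect(cv2.findNonZero(y)); print(n,r)
# predicted end centre for s3: end y unknown -> use x=.467 plane
for n,px in(('s3',(247.5,257)),('s8',(255,272))):
    o,d=ray(c,*px); print(n,(o+(.4665-o[0])/d[0]*d).round(4))
E
```

```text
tool frame [ 0.03652668 -0.08570557 -0.07230403] [ 0.03688247 -0.08398712 -0.07273543]
m3 world [0.38092676 0.3546395  0.13741973]
m8 world [0.38351479 0.34822822 0.08280104]
s3 ((259.800048828125, 241.6000213623047), (14.800000190734863, 51.60000228881836), 36.869895935058594)
s8 ((259.00396728515625, 248.47755432128906), (56.789451599121094, 33.747413635253906), 73.41265869140625)
s3 [0.4665 0.3857 0.0767]
s8 [0.4665 0.3588 0.0229]
```

```bash
python3 - <<'E'
from h import *
c=bot.calibration('side')
def edges(n,v0,v1):
    im=cv2.imread(f'pics/{n}.png'); h=cv2.cvtColor(im,cv2.COLOR_BGR2HSV); y=cv2.inRange(h,(18,130,60),(32,255,255)); y[:,:230]=0;y[:,285:]=0
    V=np.arange(v0,v1); L=[];Rr=[]
    for v in V:
        u=np.where(y[v])[0]; L.append(u.min() if len(u) else -1);Rr.append(u.max() if len(u) else -1)
    return V,np.array(L),np.array(Rr)
for n in('s3','s8'):
    V,L,Rr=edges(n,228,282); print(n,list(zip(V.tolist(),L.tolist(),Rr.tolist()))[::3])
p0=lambda y,z,x=.4668:proj(c,[x,y,z])
for nm,(y,z) in dict(s3=(.335,.0751),s8=(.305,.035)).items():
    for s in(-.05,0,.05,.1,.15,.2,.25,.3,.35):
        a=p0(y,z);b=p0(y+.04,z-.04*s); print(nm,s,a.round(1),b.round(1),'du/dv',((b-a)[0]/(b-a)[1]).round(3))
E
```

```text
s3 [(228, -1, -1), (231, 262, 264), (234, 257, 265), (237, 255, 265), (240, 253, 265), (243, 251, 265), (246, 248, 265), (249, 245, 262), (252, 243, 260), (255, 242, 259), (258, 242, 256), (261, 243, 254), (264, -1, -1), (267, -1, -1), (270, -1, -1), (273, -1, -1), (276, -1, -1), (279, -1, -1)]
s8 [(228, 236, 245), (231, 256, 262), (234, 247, 247), (237, 246, 277), (240, 275, 275), (243, 275, 275), (246, 261, 268), (249, 260, 269), (252, 258, 270), (255, 257, 271), (258, 255, 268), (261, 254, 268), (264, 252, 267), (267, 251, 266), (270, 249, 264), (273, 249, 263), (276, 250, 261), (279, 254, 256)]
s3 -0.05 [257.9 244.1] [249.6 253.9] du/dv -0.854
s3 0 [257.9 244.1] [249.7 254.7] du/dv -0.778
s3 0.05 [257.9 244.1] [249.8 255.6] du/dv -0.713
s3 0.1 [257.9 244.1] [249.9 256.4] du/dv -0.657
s3 0.15 [257.9 244.1] [249.9 257.3] du/dv -0.609
s3 0.2 [257.9 244.1] [250.  258.1] du/dv -0.567
s3 0.25 [257.9 244.1] [250.1 259. ] du/dv -0.53
s3 0.3 [257.9 244.1] [250.1 259.8] du/dv -0.496
s3 0.35 [257.9 244.1] [250.2 260.7] du/dv -0.467
s8 -0.05 [264.8 252.9] [257.1 262.5] du/dv -0.802
s8 0 [264.8 252.9] [257.2 263.3] du/dv -0.733
s8 0.05 [264.8 252.9] [257.3 264.1] du/dv -0.675
s8 0.1 [264.8 252.9] [257.3 264.9] du/dv -0.624
s8 0.15 [264.8 252.9] [257.4 265.7] du/dv -0.58
s8 0.2 [264.8 252.9] [257.5 266.5] du/dv -0.541
s8 0.25 [264.8 252.9] [257.5 267.4] du/dv -0.507
s8 0.3 [264.8 252.9] [257.6 268.2] du/dv -0.476
s8 0.35 [264.8 252.9] [257.6 269. ] du/dv -0.448
```

```bash
python3 - <<'E'
from h import *
for i in (4,5,6,7,8,9):
    g=cv2.imread(f'pics/t{i}.png').mean(2); print(i); print(g[163:172,280:299].astype(int))
t=bot.calibration('top')
for y in(.245,.22,.205,.195):
  for z in(.05,.06,.07): print(y,z,proj(t,[.4665,y,z]).round(2))
E
```

```text
4
[[149 154 155 152 153 153 145 141 151 132  94  86  91  86  92 107 115 118
  105]
 [153 154 153 155 154 153 149 148 154 134 100  99 104 103 106 109 111 113
   98]
 [158 156 156 154 156 155 153 153 156 133 104 108 113 112 112 113 112 112
   98]
 [162 158 160 160 159 159 160 158 159 137 104 107 110 109 110 112 112 116
  101]
 [154 162 159 159 161 159 161 159 160 144 131 123  98 100 109 110 110 116
  103]
 [116 126 134 136 138 137 140 140 141 139 140 120  81  76  95 113 117 119
  100]
 [103 121 134 135 135 135 128 112 116 109  95  82  73  72  93 116 119 120
  101]
 [105 115 147 157 157 156 154 150 153 132  99  99 103 106 110 118 118 120
  101]
 [107 105 127 151 157 158 158 158 161 140 103 108 111 116 120 118 119 122
  103]]
5
[[120 117 112 114 113 108 104 114 142 133  94  87  91  88  89 106 114 118
  101]
 [120 119 117 116 116 110 107 104 117 120 100  98 103 101 105 109 111 113
   99]
 [121 117 117 116 114 113 111 107 104 105 107 107 111 110 111 110 109 111
   95]
 [123 119 118 118 115 117 110 108 104  93  99 111 113 114 112 113 110 108
   92]
 [120 120 119 119 116 114 115 112 108 100 
[... 2912 characters left out ...]
150 150 155 161 161 163 163 165 165 161 152 146
  120]
 [114 110 111 107 102  99  95  96 102 114 117 120 117 110 109 106 102 107
  101]
 [114 119 117 117 129 138 139 138 139 121  89  78  81  79  79  80  81  85
   86]
 [144 145 146 146 148 151 149 150 151 131 104 110 113  99  80  79  80  80
   80]
 [146 147 144 145 146 151 158 159 161 140 107 117 121 118 114 115 115 115
  107]]
0.245 0.05 [280.98 168.54]
0.245 0.06 [280.58 167.81]
0.245 0.07 [280.17 167.06]
0.22 0.05 [289.96 168.41]
0.22 0.06 [289.64 167.68]
0.22 0.07 [289.31 166.94]
0.205 0.05 [295.35 168.34]
0.205 0.06 [295.07 167.61]
0.205 0.07 [294.79 166.86]
0.195 0.05 [298.94 168.29]
0.195 0.06 [298.7  167.56]
0.195 0.07 [298.45 166.81]
```

The tip barely rose while the cover stayed put: the insertion looks too shallow and the blade likely slipped out. Withdrawing, levelling and re-inserting deeper.

Call:
carry_out(series=[{"angular":[0,0,0],"dp":[0,0,-0.08],"gripper":0},{"angular":[0,0,0],"dp":[0.15,0,-0.05],"gripper":0},{"angular":[0,0,0],"dp":[0.2,0,-0.05],"gripper":0},{"angular":[0,0.6,0],"dp":[0,0,-0.1],"gripper":0},{"angular":[0,0.6,0],"dp":[0,0,-0.1],"gripper":0},{"angular":[0,0.64,0],"dp":[0,0,-0.1],"gripper":0},{"angular":[0,0,0],"dp":[0,0,0],"gripper":0},{"angular":[0,0,0],"dp":[0,0,0],"gripper":0}])

```text
clock: 13.55
ee_pos: [0.4669, 0.3159, 0.0444]
eef_rot: [0.001, 0.713, 0.701, -0.001]
force: [1.5, -2.1, 3.6]
gripper_width: 0.275
gripper_force: 30.0
```

```bash
python3 - <<'E'
from h import *
s=bot.state(); print(s['clock'],s['ee_pos'],s['force'],s['wrist_torque'],rot(s).as_matrix().round(3),s['gripper_width'])
g=snap('top','t10.png')[0].mean(2); print(g[161:174,276:300].astype(int))
im=snap('side','s10.png')[0]; h=cv2.cvtColor(im,cv2.COLOR_RGB2HSV); y=cv2.inRange(h,(18,130,60),(32,255,255)); y[:,:230]=0;y[:,285:]=0
for v in range(228,282,3):
  u=np.where(y[v])[0]
  if len(u): print(v,u.min(),u.max(),end='; ')
c=bot.calibration('side')
E
```

```text
13.55 [0.46685005 0.31591416 0.04444416] [ 1.45473501 -2.11308911  3.60154081] [-1.05909831  0.01874366  0.03931414] [[ 0.017  1.    -0.001]
 [ 1.    -0.017 -0.003]
 [-0.003 -0.001 -1.   ]] 0.2753422876572945
[[136 142 143 143 147 144 146 144 145 144 144 143 145 124 102 110 111 110
  111 112 110 113 100  80]
 [114 142 150 145 149 147 146 144 143 143 143 144 144 125 108 127 136 129
  120 119 120 131 117  79]
 [105 119 139 144 143 143 144 142 142 140 139 139 140 124  91  86  91  87
   91 108 115 120 105  79]
 [106 103 131 154 148 147 147 146 148 144 147 142 142 131  97 101 103 103
  103 109 112 114 100  77]
 [108 104 120 148 158 156 156 155 154 154 156 151 154 136 104 109 111 110
  112 110 112 115 104  73]
 [110 109 107 120 149 161 160 159 162 161 158 157 150 119  92 100 107 111
  111 110 110 117 102  72]
 [115 111 106 104 129 158 168 167 167 167 166 169 168 163 160 163 137 102
  106 106 110 116 102  72]
 [113 114 109 105 106 111 114 114 113 109 114 113 114 116 116 118 103  78
   74  94 115 119 107  81]
 [117 114 112 110 102 110 136 151 150 149 150 150 151 129  90  75  74  73
   71  95 120 116 112  85]
 [115 115 113 111 108 107 121 148 163 161 162 160 161 140 100  99 105 105
  107 115 117 119 110  83]
 [116 117 117 113 111 107 103 125 152 159 157 158 160 137 102 106 112 113
  118 120 118 119 110  82]
 [118 116 116 113 114 110 104 109 136 155 156 156 157 135 101 102 102 106
  108 109 110 109 104  82]
 [120 118 118 116 113 111 109 104 115 142 154 153 154 132 101  98  95  96
   95  95  94  98 101  84]]
228 274 274; 240 260 265; 243 257 265; 246 255 265; 249 253 266; 252 251 266; 255 247 264; 258 245 262; 261 243 261; 264 242 259; 267 243 256; 270 245 254;
```

Call:
carry_out(series=[{"angular":[0,0,0],"dp":[0,0,-0.1],"gripper":0},{"angular":[0,0,0],"dp":[0,0,0],"gripper":0},{"angular":[0,0,0],"dp":[-0.1,0,0],"gripper":0},{"angular":[0,0,0],"dp":[-0.1,0,0],"gripper":0},{"angular":[0,0,0],"dp":[-0.08,0,0],"gripper":0},{"angular":[0,0,0],"dp":[0,0,0],"gripper":0}])

```text
clock: 14.4
ee_pos: [0.467, 0.2982, 0.0509]
eef_rot: [0.0, 0.714, 0.701, -0.0]
force: [0.5, -0.8, -1.0]
gripper_width: 0.276
gripper_force: 30.0
```

Call:
carry_out(series=[{"angular":[0,0,0],"dp":[-0.07,0,0],"gripper":0},{"angular":[0,0,0],"dp":[-0.07,0,0],"gripper":0},{"angular":[0,0,0],"dp":[-0.05,0,0],"gripper":0},{"angular":[0,0,0],"dp":[0,0,0],"gripper":0}])

```text
clock: 14.9
ee_pos: [0.4666, 0.2947, 0.0528]
eef_rot: [-0.002, 0.712, 0.702, 0.005]
force: [-1.1, 21.0, -0.2]
gripper_width: 0.278
gripper_force: 30.0
```

```bash
python3 - <<'E'
from h import *
s=bot.state(); print(s['clock'],s['ee_pos'],s['force'],s['wrist_torque'],s['gripper_width'])
g=snap('top','t11.png')[0].mean(2); print(g[163:172,280:300].astype(int))
E
```

```text
14.9 [0.466614   0.2947187  0.05276205] [-1.08825537 20.96152046 -0.2263285 ] [ 4.39830366  0.21391389 -0.06943788] 0.27823979257679965
[[120 121 118 117 114 114 110 109 105 103  88  87  91  86  91 106 114 116
  109  87]
 [122 119 119 119 117 113 111 110 106  97  92 102 103 104 103 109 110 111
  102  86]
 [122 122 120 120 117 117 114 113 108 105  99 108 110 108 108 110 107 110
  109  93]
 [122 123 120 120 118 116 116 114 109 109 104 105 123 137 138 138 138 138
  137 109]
 [123 122 121 121 120 118 119 114 112 110 107 103 128 153 153 151 152 151
  154 124]
 [122 123 122 121 120 118 117 116 114 110 108 104 104 107 109 109 110 109
  110  94]
 [123 123 121 122 120 119 119 117 116 112 111 107 101  90  80  76  78  76
   79  75]
 [125 124 122 122 122 119 119 118 116 113 113 110 108 102  88  72  72  75
   76  70]
 [124 123 124 123 122 121 118 119 118 114 115 111 109 106 100 101 104 104
  105  86]]
```

Call:
carry_out(series=[{"angular":[0,0,0],"dp":[0.1,0,0],"gripper":0},{"angular":[0,0,0],"dp":[0.08,0,0],"gripper":0},{"angular":[0,0,0],"dp":[0,0,0],"gripper":0},{"angular":[0,0,0],"dp":[0,0,0],"gripper":0}])

```text
clock: 15.45
ee_pos: [0.4669, 0.2976, 0.0507]
eef_rot: [0.0, 0.714, 0.701, -0.0]
force: [-0.0, 0.4, -1.3]
gripper_width: 0.274
gripper_force: 30.0
```

```bash
python3 - <<'E'
from h import *
s=bot.state(); print(s['clock'],s['ee_pos'],s['force'],s['wrist_torque'],s['gripper_width'],rot(s).as_matrix().round(3))
snap('top','t12.png')
for i in(0,2,4,5,8,9,10,11,12):
    f='pics/top0.png' if i==0 else f'pics/t{i}.png'; g=cv2.imread(f).mean(2); o=[]
    for rows in((149,156),(156,162),(174,180)):
        p=g[rows[0]:rows[1],294:304].mean(0); a=p[1:3].mean();b=p[8:].mean(); o.append(round(float(((p[3:8]-b)/(a-b)).sum()),2))
    o.append('rear'); p=g[150:170,316:330].mean(0); o+=p.astype(int).tolist()
    print(i,o)
print(cv2.imread('pics/t12.png').mean(2)[162:173,280:300].astype(int))
E
```

```text
15.45 [0.46693022 0.29759934 0.05067514] [-0.0060346   0.42397061 -1.29708106] [-0.0500152   0.07611921 -0.03266076] 0.2744492325527259 [[ 0.018  1.    -0.   ]
 [ 1.    -0.018 -0.001]
 [-0.001 -0.    -1.   ]]
0 [2.08, 1.7, 2.21, 'rear', 68, 66, 66, 65, 63, 62, 59, 78, 93, 126, 150, 149, 149, 150]
2 [2.12, 1.81, 2.19, 'rear', 67, 66, 65, 64, 63, 62, 59, 76, 93, 126, 151, 149, 150, 150]
4 [2.17, 1.81, 2.13, 'rear', 65, 64, 63, 62, 61, 60, 57, 77, 92, 125, 151, 149, 150, 149]
5 [2.24, 1.76, 2.4, 'rear', 65, 64, 63, 62, 61, 59, 57, 75, 92, 125, 150, 148, 149, 149]
8 [2.2, 1.81, 2.55, 'rear', 67, 66, 65, 64, 63, 61, 59, 77, 94, 128, 154, 152, 152, 153]
9 [2.17, 1.86, 2.52, 'rear', 67, 66, 65, 63, 63, 62, 59, 77, 94, 128, 154, 152, 153, 153]
10 [2.19, 1.94, 2.52, 'rear', 65, 64, 63, 62, 61, 60, 57, 75, 92, 125, 150, 149, 149, 150]
11 [2.42, 2.13, 2.71, 'rear', 65, 64, 63, 63, 61, 60, 58, 68, 85, 125, 150, 148, 149, 149]
12 [2.48, 2.07, 3.43, 'rear', 65, 64, 63, 62, 61, 60, 58, 70, 87, 125, 150, 149, 149, 149]
[[115 115 111 109 106 118 138 148 150 125 110 127 137 127 121 121 118 127
  115  
[... 154 characters left out ...]
 112 112
  105  84]
 [118 116 116 114 111 110 104 115 145 135 102 107 110 108 108 111 111 110
  104  84]
 [119 119 117 116 114 110 108 105 118 126 121 120 125 125 126 126 126 126
  113  87]
 [119 118 118 116 116 114 110 107 102 123 147 154 155 155 154 154 153 155
  146 110]
 [121 118 118 118 116 114 113 110 105 105 107 105 103 102 103 108 115 113
  109  89]
 [120 121 120 118 118 114 114 113 109 102  91  76  73  73  72  75  79  78
   79  71]
 [121 123 121 119 117 116 115 115 112 107 104  90  77  74  73  74  75  72
   75  71]
 [126 120 122 119 118 116 115 114 112 110 107 101  98 105 107 105 106 105
  107  88]
 [122 122 121 121 119 117 118 114 113 111 109 105 105 105 104 105 106 105
  115  99]]
```

Call:
carry_out(series=[{"angular":[0,0,0],"dp":[0.15,0,0],"gripper":0},{"angular":[0,0,0],"dp":[0.17,0,0],"gripper":0},{"angular":[0,0.25,0],"dp":[0,0,0],"gripper":0},{"angular":[0,0,0],"dp":[0,0,0],"gripper":0},{"angular":[0,0,0],"dp":[0,0,0],"gripper":0}])

```text
clock: 16.12
ee_pos: [0.4672, 0.3178, 0.0509]
eef_rot: [-0.015, 0.713, 0.701, 0.015]
force: [-1.0, -0.0, -1.4]
gripper_width: 0.273
gripper_force: 30.0
```

```bash
python3 - <<'E'
from h import *
s=bot.state(); print(s['clock'],s['ee_pos'],s['force'],s['wrist_torque'],s['gripper_width'],rot(s).as_matrix().round(3))
g=snap('top','t13.png')[0]; s13=snap('side','s13.png')[0]
x=cv2.resize(g[140:190,270:335],(780,600),interpolation=cv2.INTER_CUBIC); cv2.imwrite('pics/v13.png',x[:,:,::-1])
g=g.mean(2); print(g[162:173,280:300].astype(int))
for rows in((149,156),(156,162),(174,180)):
    p=g[rows[0]:rows[1],294:304].mean(0); a=p[1:3].mean();b=p[8:].mean(); print(round(float(((p[3:8]-b)/(a-b)).sum()),2))
print(g[150:170,316:330].mean(0).astype(int))
E
```

```text
16.125 [0.46716675 0.31779403 0.05090955] [-1.0036995  -0.04414466 -1.37585548] [-0.15898685  0.0784358  -0.02886563] 0.2733754738235039 [[ 0.018  1.     0.001]
 [ 0.999 -0.018  0.043]
 [ 0.043 -0.    -0.999]]
[[111 111 105 117 146 157 147 145 149 125 109 128 136 127 121 120 121 129
  117  87]
 [113 112 108 105 119 143 153 151 151 131  94  87  93  88  89 107 115 117
  110  85]
 [114 112 110 108 104 122 145 150 152 132 101  99 101 104 104 110 112 113
  106  87]
 [115 116 114 110 106 104 133 157 154 135 103 106 110 113 111 111 111 113
  103  84]
 [116 116 113 111 109 105 120 144 154 131 102 109 112 110 110 111 110 111
  102  82]
 [118 120 115 114 111 107 106 121 155 172 167 161 126  99 104 109 111 109
  113  96]
 [118 118 116 117 111 110 105 105 110 115 114 110  90  74  77  96 111 115
  120 101]
 [119 120 118 117 114 112 110 105 104 104  90  73  72  71  72  91 113 117
  122  98]
 [122 118 119 118 114 114 112 109 109  98  92 101 106 104 103 109 114 119
  122  97]
 [121 119 120 117 117 116 113 110 109 102  96 107 110 113 112 114 118 119
  121  97]
 [122 119 119 119 118 116 113 115 110 109 102 100 103 103 106 106 110 110
  114  98]]
2.63
2.15
3.04
[ 66  64  63  62  61  60  58  70  86 125 150 149 149 149]
```

Call:
carry_out(series=[{"angular":[0,0,0],"dp":[-0.1,0,-0.004],"gripper":0},{"angular":[0,0,0],"dp":[-0.1,0,-0.004],"gripper":0},{"angular":[0,0,0],"dp":[-0.1,0,-0.004],"gripper":0},{"angular":[0,0,0],"dp":[-0.07,0,-0.003],"gripper":0},{"angular":[0,0,0],"dp":[0,0,0],"gripper":0}])

```text
clock: 16.85
ee_pos: [0.4669, 0.2948, 0.0509]
eef_rot: [-0.015, 0.713, 0.7, 0.016]
force: [-0.5, 0.5, 0.2]
gripper_width: 0.267
gripper_force: 30.0
```

```bash
python3 - <<'E'
from h import *
s=bot.state(); print(s['clock'],s['ee_pos'],s['force'],s['wrist_torque'])
g=snap('top','t14.png')[0].mean(2); print(g[163:172,286:300].astype(int))
E
```

```text
16.85 [0.46693555 0.29481379 0.05087153] [-0.46803901  0.46826236  0.2193446 ] [-0.14083048  0.02295979  0.00395622]
[[120 119 118 116 114 115 110 107 104 107 116 116 111  86]
 [121 119 118 118 116 114 113 110 106 103 109 111 104  85]
 [122 121 119 119 117 115 115 112 109 104 106 110 105  84]
 [122 120 120 118 118 117 114 115 111 107 103 103 102  84]
 [125 120 120 121 119 117 114 114 112 109 106 110 146 131]
 [123 121 121 120 121 119 117 116 115 111 107 107 115 101]
 [123 124 123 121 118 119 116 116 113 112 111 105 104  88]
 [126 122 123 122 122 121 120 118 115 116 113 110 106 103]
 [126 123 122 124 122 120 121 117 116 117 114 111 109 108]]
```

Call:
carry_out(series=[{"angular":[0,0,0],"dp":[-0.05,0,-0.002],"gripper":0},{"angular":[0,0,0],"dp":[-0.05,0,-0.002],"gripper":0},{"angular":[0,0,0],"dp":[0,0,0],"gripper":0},{"angular":[0,0,0],"dp":[0,0,0],"gripper":0}])

```text
clock: 17.4
ee_pos: [0.4667, 0.2893, 0.0508]
eef_rot: [-0.015, 0.713, 0.701, 0.016]
force: [0.8, -0.1, -0.6]
gripper_width: 0.273
gripper_force: 30.0
```

Call:
carry_out(series=[{"angular":[0,-0.24,0],"dp":[-0.006,0,0.065],"gripper":0},{"angular":[0,-0.24,0],"dp":[-0.006,0,0.05],"gripper":0},{"angular":[0,-0.24,0],"dp":[-0.006,0,0.05],"gripper":0},{"angular":[0,-0.24,0],"dp":[-0.006,0,0.05],"gripper":0},{"angular":[0,-0.24,0],"dp":[-0.006,0,0.05],"gripper":0},{"angular":[0,0,0],"dp":[0,0,0],"gripper":0},{"angular":[0,0,0],"dp":[0,0,0],"gripper":0}])

```text
clock: 18.27
ee_pos: [0.4666, 0.2872, 0.035]
eef_rot: [0.058, 0.711, 0.698, -0.059]
force: [-0.9, 1.5, -0.9]
gripper_width: 0.269
gripper_force: 30.0
```

```bash
cat > chk.py <<'E'
from h import *
import sys
s=bot.state(); print(s['clock'],s['ee_pos'],s['force'],s['wrist_torque'],rot(s).as_matrix()[2].round(3))
g=snap('top',sys.argv[1]+'.png')[0].mean(2); print(g[163:172,286:302].astype(int))
for rows in((149,156),(156,162),(174,180)):
    p=g[rows[0]:rows[1],294:304].mean(0); a=p[1:3].mean();b=p[8:].mean(); print(round(float(((p[3:8]-b)/(a-b)).sum()),2),end=' ')
print(g[150:170,316:330].mean(0).astype(int))
E
python3 chk.py t15
```

```text
18.275 [0.46664556 0.28721228 0.03498797] [-0.87507409  1.49830146 -0.92417686] [ 0.41771565  0.11491732 -0.01852757] [-0.164 -0.    -0.986]
[[139 140 141 124  90  87  93  86  91 106 115 118 117  97  73  76]
 [138 137 142 125  96 101 104 104 106 109 109 111 112  95  72  77]
 [142 141 142 124 103 108 111 111 112 110 111 111 114  95  71  75]
 [146 146 140 114  94 104 109 116 116 116 119 117 122 103  66  72]
 [157 157 156 152 150 152 152 153 152 148 151 163 170 132  66  70]
 [107 104 104 103 102 104 106 106 105 104 103 113 123 100  66  69]
 [120 129 151 130  86  72  72  74  77  74  73  76  81  73  63  68]
 [155 160 162 140 103 100 105  89  73  74  72  72  75  70  65  68]
 [157 159 160 137 103 107 113 109 104 106 105 106 111  94  62  66]]
2.61 2.88 2.92 [ 65  64  64  63  62  60  58  66  85 126 152 150 151 150]
```

Call:
carry_out(series=[{"angular":[0,-0.24,0],"dp":[-0.006,0,0.05],"gripper":0},{"angular":[0,-0.2,0],"dp":[-0.006,0,0.045],"gripper":0},{"angular":[0,0,0],"dp":[0,0,0],"gripper":0},{"angular":[0,0,0],"dp":[0,0,0],"gripper":0},{"angular":[0,0,0],"dp":[0,0,0],"gripper":0}])

```text
clock: 18.95
ee_pos: [0.4666, 0.2855, 0.0297]
eef_rot: [0.085, 0.708, 0.696, -0.086]
force: [-1.1, 2.0, 1.4]
gripper_width: 0.268
gripper_force: 30.0
```

```bash
python3 chk.py t16
```

```text
18.95 [0.46664759 0.28546652 0.0296571 ] [-1.05701372  1.96788105  1.36066376] [ 0.38778816  0.13366086 -0.03652515] [-0.239  0.    -0.971]
[[142 141 141 127  92  88  92  87  92 108 120 126 125 120 122 118]
 [139 139 141 122  98 102 104 105 106 109 117 117 114 115 116 115]
 [143 144 144 127 104 108 111 112 113 112 111 112 109 110 113 112]
 [147 146 144 115  94 108 116 117 117 122 123 128 136 136 131 112]
 [155 157 155 148 147 150 148 153 165 166 165 163 164 162 144 105]
 [107 104 102 102 102 101 101 105 111 117 121 125 121 120 114 110]
 [118 125 137 121  84  71  73  74  75  75  82  85  86  85  86  91]
 [145 153 163 140  99 102  91  75  73  76  76  79  79  80  79  82]
 [159 159 164 137 105 110 112 105 110 114 115 116 115  99  78  82]]
3.94 4.72 1.69 [62 61 60 59 57 58 56 53 52 51 50 49 48 48]
```

Call:
carry_out(series=[{"angular":[0,0,0],"dp":[0.15,0,-0.06],"gripper":0},{"angular":[0,0.4,0],"dp":[0.25,0,-0.1],"gripper":0},{"angular":[0,0.6,0],"dp":[0.4,0,-0.15],"gripper":0},{"angular":[0,0.65,0],"dp":[0.5,0,-0.05],"gripper":0},{"angular":[0,0,0],"dp":[0.2,0.05,0],"gripper":0},{"angular":[0,0,0],"dp":[0,0,0],"gripper":0},{"angular":[0,0,0],"dp":[0,0,0],"gripper":0}])

```text
clock: 19.88
ee_pos: [0.471, 0.3778, 0.0388]
eef_rot: [-0.015, 0.713, 0.701, 0.015]
force: [-0.6, 0.5, -1.3]
gripper_width: 0.273
gripper_force: 30.0
```

```bash
python3 - <<'E'
from h import *
s=bot.state(); print(s['clock'],s['ee_pos'],s['force'],rot(s).as_matrix().round(3))
c=bot.calibration('side')
im=snap('side','s17.png')[0]; t=snap('top','t17.png')[0]; w=snap('wrist','w17.png')[0]
h=cv2.cvtColor(im,cv2.COLOR_RGB2HSV); y=cv2.inRange(h,(18,130,60),(32,255,255)); y[:,:200]=0;y[:,285:]=0
for v in range(220,300,3):
  u=np.where(y[v])[0]
  if len(u): print(v,u.min(),u.max(),end='; ')
for p in(.01,0,-.05): 
  a=proj(c,[.468,.40,.045]);b=proj(c,[.468,.44,.045-.04*p]);print(p,a,(b-a)[0]/(b-a)[1])
cv2.imwrite('pics/v17.png',np.hstack([cv2.resize(im[170:290,220:350],(400,370)),cv2.resize(t[130:240,230:350],(400,370))])[:,:,::-1])
E
```

```text
19.875 [0.47098818 0.37775782 0.03883144] [-0.5899655   0.49635991 -1.32871212] [[ 0.017  1.     0.   ]
 [ 0.999 -0.017  0.043]
 [ 0.043 -0.    -0.999]]
229 220 231; 232 229 248; 235 232 259; 238 230 230; 241 230 263; 244 260 260; 247 260 262; 259 244 251; 262 242 251; 265 240 251; 268 237 251; 271 235 252; 274 232 249; 277 229 248; 280 227 246; 283 227 244; 286 227 241; 289 229 238; 0.01 [244.91193711 274.48994608] -0.7331508325253628
0 [244.91193711 274.48994608] -0.7450866566583122
-0.05 [244.91193711 274.48994608] -0.8103199646328063
```

View pics/v17.png

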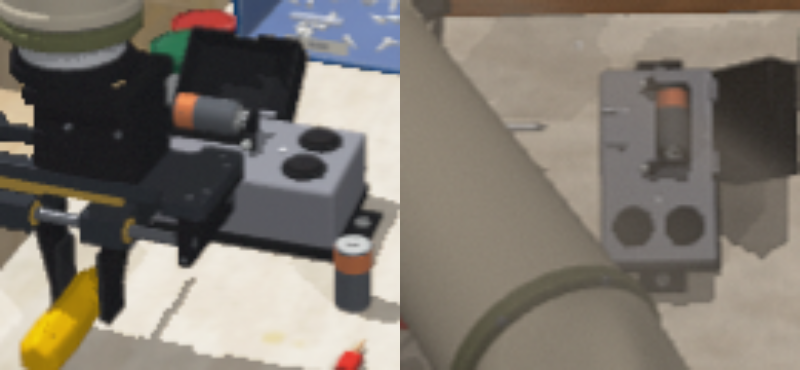

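The cover has swung open; the cell lies in its holder with its copper end far (side crop (210,115), top crop (672,125)), fresh cell still standing. Laying the screwdriver down.

Call:
carry_out(series=[{"angular":[0,-0.28,0],"dp":[0.1,0,0],"gripper":0},{"angular":[0,0,0],"dp":[0,0,0.25],"gripper":0},{"angular":[0,0,0],"dp":[0,0,0.2],"gripper":0},{"angular":[0,0,0],"dp":[0,0,0.06],"gripper":0},{"angular":[0,0,0],"dp":[0,0,0],"gripper":0},{"angular":[0,0,0],"dp":[0,0,0],"gripper":0}])

```text
clock: 20.78
ee_pos: [0.4717, 0.3839, 0.0094]
eef_rot: [0.001, 0.713, 0.701, -0.001]
force: [0.2, -0.5, -0.4]
gripper_width: 0.271
gripper_force: 30.0
```

Call:
carry_out(series=[{"angular":[0,0,0],"dp":[0,0,0.04],"gripper":0},{"angular":[0,0,0],"dp":[0,0,0.03],"gripper":0},{"angular":[0,0,0],"dp":[0,0,0],"gripper":0},{"angular":[0,0,0],"dp":[0,0,0],"gripper":0}])

```text
clock: 21.28
ee_pos: [0.4718, 0.3837, 0.0051]
eef_rot: [0.001, 0.713, 0.701, -0.001]
force: [0.8, -3.5, 3.9]
gripper_width: 0.273
gripper_force: 30.0
```

Call:
carry_out(series=[{"angular":[0,0,0],"dp":[0,0,0],"gripper":0.6},{"angular":[0,0,0],"dp":[0,0,0],"gripper":0.6},{"angular":[0,0,0],"dp":[0,0,0],"gripper":0.6},{"angular":[0,0,0],"dp":[0,0,0],"gripper":0.6},{"angular":[0,0,0],"dp":[0,0,-0.3],"gripper":0.57},{"angular":[0,0,0],"dp":[0,0,-1],"gripper":0.57},{"angular":[0,0,0],"dp":[0,0,-1],"gripper":0.57},{"angular":[0,0,0],"dp":[0,0,-1],"gripper":0.57},{"angular":[0,0,0],"dp":[0,0,-0.7],"gripper":0.57},{"angular":[0,0,0],"dp":[0,0,0],"gripper":0.57}])

```text
clock: 22.52
ee_pos: [0.4728, 0.3856, 0.2503]
eef_rot: [0.001, 0.713, 0.701, 0.003]
force: [-0.1, -0.2, -0.4]
gripper_width: 0.57
gripper_force: 0.0
```

```bash
python3 - <<'E'
from h import *
s=bot.state(); print(s['clock'],s['ee_pos'],rot(s).as_matrix().round(3),s['q'].round(2),s['gripper_width'])
t=bot.calibration('top'); c=bot.calibration('side')
im=snap('top','t18.png')[0]; si=snap('side','s18.png')[0]
def cop(im,box):
    h=cv2.cvtColor(im,cv2.COLOR_RGB2HSV); m=cv2.inRange(h,(4,90,70),(16,255,255)); z=np.zeros_like(m); x0,x1,y0,y1=box; z[y0:y1,x0:x1]=m[y0:y1,x0:x1]
    p=np.argwhere(z); return p.mean(0)[::-1],p.min(0)[::-1],p.max(0)[::-1],len(p)
a=cop(im,(295,330,145,185)); b=cop(si,(225,320,170,240)); print(a,b)
if a[3] and b[3]: print(meet(t,a[0],c,b[0]))
print('copper at z.071',onz(t,*a[0],.075),'at .084 centre',onz(t,311.6,167.2,.08))
g=im.mean(2); print(g[148:186:2,302:324].astype(int))
h=cv2.cvtColor(si,cv2.COLOR_RGB2HSV); y=cv2.inRange(h,(18,130,60),(32,255,255)); y[:,:200]=0;y[:,285:]=0;y[:240]=0
p=np.argwhere(y);print('handle side', p.mean(0)[::-1],p.max(0)[::-1], onz(c,*p.mean(0)[::-1],.02))
E
```

```text
22.525 [0.4727808  0.3855855  0.25025592] [[ 0.018  1.     0.006]
 [ 1.    -0.018  0.002]
 [ 0.002  0.005 -1.   ]] [-0.94  0.28  0.22  1.48 -0.06  1.38 -0.73] 0.5698982374063464
(array([311.38095238, 158.30952381]), array([307, 156]), array([315, 161]), 42) (array([279.78217822, 198.37623762]), array([275, 173]), array([294, 211]), 101)
(array([0.4864998 , 0.15904943, 0.08903232]), np.float64(0.002288861674934965))
copper at z.071 [0.48860645 0.15925322 0.075     ] at .084 centre [0.46282565 0.1586782  0.08      ]
[[ 84  84  85  83  83  82  74  66  67  70  69  67  94 134 147 148 144 146
  144 145 143 143]
 [ 68  69  65  65  86 100  99  91  64  69  76  73  90 112 118 118 119 117
  117 118 117 120]
 [122 120 111 101 106 113 113 114 114 116 111 115 112 111 111 112 112 113
  113 117 118  88]
 [136 123  75  69  78  90  95  92  93  88  81  82  81  82  99 113 113 113
  111 117 110 105]
 [106  86  76  72  72  68  77  88  97 101  99  95  79  56  54  92 113 110
  111 116 106 103]
 [117 105  90  93  86  93 103 109 115 122 118 113 102  85  65  92 115 112
  111 117 106 100]
 [121 121 118 117 106 
[... 572 characters left out ...]
9  88  92  89  89  87  79  98 115 114
  112 114 117 104]
 [116 117 117 120  99  67  66  76  93  99  97  89  78  76  76  99 116 113
  116 118 123 109]
 [117 117 120 118 100  73  64  73  93 106 100  91  80  69  73  95 115 114
  118 120 121 113]
 [115 104  85  71  68  61  63  63  62  63  62  64  65  67  72 101 120 120
  119 119 120 114]
 [111 113  86  63  64  72  76  81  81  81  82  81  81  78  80 102 117 119
  118 119 120 114]
 [102  80  81  77  80  79  82  81  78  79  80  79  80  79 101 121 118 117
  118 120 120 102]
 [117 119 116 109 112 115 119 117 118 119 116 109 111 112 114 119 118 118
  116 119 119 112]]
handle side [236.43684993 295.5230312 ] [256 338] [0.47125402 0.43592269 0.02      ]
```

Call:
carry_out(series=[{"angular":[0,0,-1],"dp":[0,0,0],"gripper":0.57},{"angular":[0,0,-1],"dp":[0,0,0],"gripper":0.57},{"angular":[0,0,-1],"dp":[0,0,0],"gripper":0.57},{"angular":[0,0,-1],"dp":[0,0,0],"gripper":0.57},{"angular":[0,0,-1],"dp":[0,0,0],"gripper":0.57},{"angular":[0,0,-1],"dp":[0,0,0],"gripper":0.57},{"angular":[0,0,-1],"dp":[0,0,0],"gripper":0.57},{"angular":[0,0,-1],"dp":[0,0,0],"gripper":0.57},{"angular":[0,0,-1],"dp":[0,0,0],"gripper":0.57},{"angular":[0,0,-0.15],"dp":[0,-0.9,0],"gripper":0.57},{"angular":[0,0,0],"dp":[0,-0.9,0],"gripper":0.57},{"angular":[0,0,0],"dp":[0,0,0],"gripper":0.57}])

```text
clock: 24.12
ee_pos: [0.4716, 0.2717, 0.2446]
eef_rot: [-0.0, -0.001, 1.0, -0.003]
force: [-0.7, 1.6, 0.6]
gripper_width: 0.571
gripper_force: 0.0
```

```bash
python3 - <<'E'
from h import *
import pickle
s=bot.state(); print(s['clock'],s['ee_pos'],rot(s).as_matrix().round(3),s['q'].round(2))
t=bot.calibration('top'); c=bot.calibration('side'); w=bot.calibration('wrist')
im,_=snap('wrist','w19.png'); si,_=snap('side','s19.png')
def cops(im,n):
    h=cv2.cvtColor(im,cv2.COLOR_RGB2HSV); m=cv2.inRange(h,(4,90,70),(16,255,255)); k,l,st,ce=cv2.connectedComponentsWithStats(m)
    for i in range(1,k):
        if st[i][4]>20: print(n,st[i],ce[i].round(1), onz({'w':w,'s':c}[n],*ce[i],.075).round(4))
cops(im,'w'); cops(si,'s')
print(proj(c,[.487,.159,.08]),proj(w,[.487,.159,.08]))
print('cabinet edge',onz(t,400,190,.23))
go([.468,.159,.16],s=s)
E
```

```text
24.125 [0.47156549 0.27169508 0.24458614] [[-1.    -0.002 -0.001]
 [-0.002  1.    -0.005]
 [ 0.001 -0.005 -1.   ]] [-0.68  0.14  0.08  1.65 -0.01  1.36  0.97]
w [372  23  34  16  77] [383.4  31.7] [0.3243 0.3295 0.075 ]
w [474  35  22  13  39] [487.9  43.6] [0.3337 0.4311 0.075 ]
w [309  48  20   7  33] [317.6  51.5] [0.342  0.2669 0.075 ]
w [210 186  26  16 338] [222.5 194. ] [0.485  0.1629 0.075 ]
w [ 45 225   4  20  24] [ 46.4 235. ] [ 0.5352 -0.0488  0.075 ]
w [598 243  42  23 474] [624.6 251.5] [0.5534 0.6275 0.075 ]
w [455 245  42   2  42] [475.5 245. ] [0.5447 0.4475 0.075 ]
w [ 498  244   71   28 1004] [544.2 255.2] [0.5577 0.5307 0.075 ]
w [ 80 249  15  10  35] [ 87.7 254. ] [ 0.5588 -0.004   0.075 ]
w [547 301   7   5  32] [549.9 303. ] [0.6223 0.5516 0.075 ]
s [126  83  23   3  31] [135.8  84.2] [ 1.5883 -0.7745  0.075 ]
s [132  98  25   9  34] [144.2 102.6] [ 1.3446 -0.5054  0.075 ]
s [ 50 110  18   3  25] [ 58.3 110.8] [ 1.6449 -0.3282  0.075 ]
s [ 44 122  26  10  48] [ 59.3 126.5] [ 1.4802 -0.1664  0.075 ]
s [ 52 165  13   4  31] [ 58.3 166.9] [1.1892 0.1353 0.075 ]
s [572 168  40  12 142] [589.2 173.1] [-0.2641 -0.2607  0.075 ]
s [611 173   7   9  21] [614.  177.1] [-0.3322 -0.2553  0.075 ]
s [624 175  16  15  44] [631.8 181.6] [-0.3781 -0.2393  0.075 ]
s [276 200   8  12  78] [279.5 205.2] [0.4862 0.1661 0.075 ]
s [328 251  13   8  74] [334.1 255. ] [0.3103 0.3269 0.075 ]
s [  6 332   7   7  32] [  8.8 334.7] [0.7459 0.716  0.075 ]
[280.22209823 201.90566914] [217.67091254 196.9372221 ]
cabinet edge [ 0.37468389 -0.05139572  0.23      ]
shift [ 0.062 -1.87   1.42 ]
```

Call:
carry_out(series=[{"angular":[0,0,0],"dp":[0.03,-0.9,0],"gripper":0.57},{"angular":[0,0,0],"dp":[0.03,-0.9,0],"gripper":0.57},{"angular":[0,0,0],"dp":[0,-0.06,0.5],"gripper":0.57},{"angular":[0,0,0],"dp":[0,0,0.7],"gripper":0.57},{"angular":[0,0,0],"dp":[0,0,0],"gripper":0.57},{"angular":[0,0,0],"dp":[0,0,0],"gripper":0.57}])

```text
clock: 24.98
ee_pos: [0.4686, 0.1658, 0.1746]
eef_rot: [0.0, -0.005, 1.0, -0.002]
force: [-0.1, 0.7, -0.2]
gripper_width: 0.572
gripper_force: 0.0
```

```bash
python3 - <<'E'
from h import *
t=bot.calibration('top'); c=bot.calibration('side'); s=bot.state(); w=bot.calibration('wrist'); im,_=snap('wrist','w20.png')
print(s['clock'],s['ee_pos'],rot(s).as_matrix().round(3))
h=cv2.cvtColor(im,cv2.COLOR_RGB2HSV); m=cv2.inRange(h,(4,90,60),(16,255,255)); k,l,st,ce=cv2.connectedComponentsWithStats(m)
for i in range(1,k):
    if st[i][4]>60 and 200<ce[i][0]<440:
        x,y,ww,hh,_=st[i]; print(st[i],ce[i].round(1),'L/R at .075',onz(w,x,ce[i][1],.075).round(4),onz(w,x+ww,ce[i][1],.075).round(4)); print(meet(w,ce[i],t,(311.4,158.3)))
for p in([.468,.159,.071],[.487,.159,.084],[.445,.159,.084],[.495,.159,.084]): print(p,proj(w,p).round(1))
for v in range(150,330,12): print(v,im.mean(2)[v,260:384:6].astype(int))
go([.468,.159,.065],s=s)
E
```

```text
24.975 [0.46861526 0.1658057  0.17463985] [[-1.    -0.01   0.001]
 [-0.01   1.    -0.003]
 [-0.001 -0.003 -1.   ]]
[424  17  20  31 213] [430.5  35.9] L/R at .075 [0.338  0.2418 0.075 ] [0.3377 0.2569 0.075 ]
(array([0.40767968, 0.14396527, 0.41777919]), np.float64(0.00640419694668693))
[302 209  30  21 489] [316.8 219.5] L/R at .075 [0.486  0.1488 0.075 ] [0.4857 0.1751 0.075 ]
(array([0.4945356 , 0.16074801, 0.05062143]), np.float64(0.0014099027032095889))
[0.468, 0.159, 0.071] [313.8 198.7]
[0.487, 0.159, 0.084] [313.4 224.4]
[0.445, 0.159, 0.084] [313.5 176.1]
[0.495, 0.159, 0.084] [313.3 233.1]
150 [ 25  23  20 136 164 167 165 154  91  94  93  91  76  31 100 158 157 157
 159 159 154]
162 [ 23  26  27 152 168 165 156  52  41  56  48  46  59 141 158 158 158 160
 158 159 158]
174 [ 26  25  25  33 168 154 154  70  80  91  92  75  54 160 160 160 159 124
 122 122 120]
186 [ 22  18  23  25 170 160 157  76  84 100 100  86  71 161 159 160 159 161
 158 159 150]
198 [ 26  27  21  24 172 161 158  73  85 102  96  82  75 165 162 160 162 163
 161 159 143]
210 [ 18  21  26  30 165 165 162  98  
[... 156 characters left out ...]
  11  17 158 169 163 160 159 155 154 152 109  50 168 170 168 166
 141 139  18]
246 [  7  18  17 159 200 202 203 209 205 205 200 200 202 204 211 220 221 221
  46  22  15]
258 [ 17  26  14 143 215 214 215 216 216 214 209 210 216 224 221 222 221 221
  23  10  21]
270 [ 18  25  16 160 188 202 217 218 218 215 216 212 211 210 212 202 200 202
  47  18  22]
282 [60 64 65 66 66 62 62 65 65 64 64 67 64 62 65 65 65 65 65 63 64]
294 [71 70 69 69 72 69 67 69 72 69 69 69 71 70 68 68 71 68 70 70 67]
306 [ 28  44 196 173 120 190 192 191 195 176 125 195 126 122 122 126 192 189
 187 180  15]
318 [ 25  82  83  92  91  96  95 106 104 105  81  98  82  88  92 104 130 131
 126 128  73]
shift [ 0.012 -0.108  1.828]
```

Call:
carry_out(series=[{"angular":[0,0,0],"dp":[0,-0.08,0.5],"gripper":0.57},{"angular":[0,0,0],"dp":[0,0,0.6],"gripper":0.57},{"angular":[0,0,0],"dp":[0,0,0.4],"gripper":0.57},{"angular":[0,0,0],"dp":[0,0,0.2],"gripper":0.57},{"angular":[0,0,0],"dp":[0,0,0],"gripper":0.57},{"angular":[0,0,0],"dp":[0,0,0],"gripper":0.57}])

```text
clock: 25.78
ee_pos: [0.4691, 0.1601, 0.0729]
eef_rot: [0.001, -0.004, 1.0, -0.001]
force: [0.3, -0.3, -0.1]
gripper_width: 0.568
gripper_force: 0.0
```

Call:
carry_out(series=[{"angular":[0,0,0],"dp":[0,0.01,0.12],"gripper":0.57},{"angular":[0,0,0],"dp":[0,0,0],"gripper":0.57},{"angular":[0,0,0],"dp":[0,0,0],"gripper":0},{"angular":[0,0,0],"dp":[0,0,0],"gripper":0},{"angular":[0,0,0],"dp":[0,0,0],"gripper":0},{"angular":[0,0,0],"dp":[0,0,0],"gripper":0},{"angular":[0,0,0],"dp":[0,0,0],"gripper":0}])

```text
clock: 26.65
ee_pos: [0.4683, 0.1603, 0.0644]
eef_rot: [0.0, -0.004, 1.0, -0.002]
force: [-0.2, 0.9, 1.1]
gripper_width: 0.287
gripper_force: 30.0
```

Call:
carry_out(series=[{"angular":[0,0,0],"dp":[0,0,-0.2],"gripper":0},{"angular":[0,0,0],"dp":[0,0,-0.4],"gripper":0},{"angular":[0,0,0],"dp":[0,0,-0.6],"gripper":0},{"angular":[0,0,0],"dp":[0,0,-0.7],"gripper":0},{"angular":[0,0,0],"dp":[0,0,-0.7],"gripper":0},{"angular":[0,0,0],"dp":[0,0,-0.7],"gripper":0},{"angular":[0,0,0],"dp":[0,0,-0.6],"gripper":0},{"angular":[0,0,0],"dp":[0,0,0],"gripper":0},{"angular":[0,0,0],"dp":[0,0,0],"gripper":0}])

```text
clock: 27.78
ee_pos: [0.4679, 0.1608, 0.2979]
eef_rot: [-0.0, -0.004, 1.0, -0.002]
force: [-0.1, -0.1, -1.6]
gripper_width: 0.292
gripper_force: 30.0
```

Call:
carry_out(series=[{"angular":[0,-0.8,0],"dp":[0,0,0],"gripper":0},{"angular":[0,-0.8,0],"dp":[0,0,0],"gripper":0},{"angular":[0,-0.8,0],"dp":[0,0,0],"gripper":0},{"angular":[0,-0.8,0],"dp":[0,0,0],"gripper":0},{"angular":[0,0,0],"dp":[0,0,0],"gripper":0}])

```text
clock: 28.4
ee_pos: [0.4662, 0.1604, 0.2961]
eef_rot: [0.275, -0.006, 0.962, -0.001]
force: [0.1, -0.2, -0.3]
gripper_width: 0.292
gripper_force: 30.0
```

```bash
python3 - <<'E'
from h import *
s=bot.state(); print(s['clock'],s['ee_pos'],rot(s).as_matrix().round(3),s['q'].round(2),s['gripper_width'],s['gripper_force'])
E
```

```text
28.4 [0.46621597 0.1604192  0.29611236] [[-0.849 -0.01   0.528]
 [-0.012  1.     0.   ]
 [-0.528 -0.006 -0.849]] [-0.6  -0.37 -0.05  2.11  0.37  0.98  0.79] 0.29215123441162955 29.99973624944687
```

Call:
carry_out(series=[{"angular":[0,0,0],"dp":[-0.6,0,0],"gripper":0},{"angular":[0,0,0],"dp":[-0.7,0,0],"gripper":0},{"angular":[0,0,0],"dp":[-0.6,0,0],"gripper":0},{"angular":[0,-0.7,0],"dp":[0,0,0],"gripper":0},{"angular":[0,-0.7,0],"dp":[0,0,0],"gripper":0},{"angular":[0,-0.7,0],"dp":[0,0,0],"gripper":0},{"angular":[0,0,0],"dp":[0,0,0],"gripper":0}])

```text
clock: 29.28
ee_pos: [0.5644, 0.1608, 0.3563]
eef_rot: [0.444, -0.005, 0.896, -0.001]
force: [0.6, 0.4, -0.3]
gripper_width: 0.29
gripper_force: 30.0
```

```bash
python3 - <<'E'
from h import *
s=bot.state(); print(s['clock'],s['ee_pos'],rot(s).as_matrix().round(3),s['q'].round(2),s['gripper_width'],s['gripper_force'])
E
```

```text
29.275 [0.56441852 0.16081687 0.35630421] [[-0.606 -0.007  0.796]
 [-0.009  1.     0.002]
 [-0.796 -0.006 -0.606]] [-0.5  -0.34 -0.12  2.14  0.76  0.68  0.51] 0.29009185289305084 29.999794363975525
```

Call:
carry_out(series=[{"angular":[0,0,0],"dp":[-0.43,0,0.3],"gripper":0},{"angular":[0,0,0],"dp":[-0.43,0,0.3],"gripper":0},{"angular":[0,-0.7,0],"dp":[0,0,0],"gripper":0},{"angular":[0,-0.7,0],"dp":[0,0,0],"gripper":0},{"angular":[0,-0.7,0],"dp":[0,0,0],"gripper":0},{"angular":[0,-0.6,0],"dp":[0,0,0],"gripper":0},{"angular":[0,0,0],"dp":[0,0,0],"gripper":0},{"angular":[0,0,0],"dp":[0,0,0],"gripper":0},{"angular":[0,0,0],"dp":[0,0,0],"gripper":0},{"angular":[0,0,0],"dp":[0,0,0],"gripper":0}])

```text
clock: 30.52
ee_pos: [0.6269, 0.1568, 0.379]
eef_rot: [0.613, 0.001, 0.79, -0.007]
force: [0.0, -0.0, -1.2]
gripper_width: 0.29
gripper_force: 30.0
```

```bash
python3 - <<'E'
from h import *
s=bot.state(); print(s['clock'],s['ee_pos'],rot(s).as_matrix().round(3),s['q'].round(2),np.abs(s['dq']).max(),s['gripper_width'],s['gripper_force'])
c=bot.calibration('side'); si,_=snap('side','s21.png'); t=bot.calibration('top'); ti,_=snap('top','t21.png')
for n,im,cc in(('s',si,c),('t',ti,t)):
    h=cv2.cvtColor(im,cv2.COLOR_RGB2HSV); m=cv2.inRange(h,(4,90,60),(16,255,255)); k,l,st,ce=cv2.connectedComponentsWithStats(m)
    p=proj(cc,s['ee_pos']); print(n,'tcp px',p.round(1))
    for i in range(1,k):
        if st[i][4]>8 and np.hypot(*(ce[i]-p))<60: print(st[i],ce[i].round(1))
p=proj(c,s['ee_pos']).astype(int); x=si[p[1]-24:p[1]+24,p[0]-16:p[0]+16]; print(x[::3,::3].mean(2).astype(int)); hh=cv2.cvtColor(x,cv2.COLOR_RGB2HSV); print(hh[::3,::3,0]); print(hh[::3,::3,1])
y=cv2.inRange(cv2.cvtColor(si,cv2.COLOR_RGB2HSV),(18,130,60),(32,255,255)); y[:,:200]=0;y[:,285:]=0;y[:240]=0; print('handle',np.argwhere(y).mean(0)[::-1],len(np.argwhere(y)))
print('switch cover top dark',ti.mean(2)[150:180:6,320:345:3].astype(int))
E
```

```text
30.525 [0.6269111  0.15682484 0.37902626] [[-0.248  0.01   0.969]
 [-0.007  1.    -0.012]
 [-0.969 -0.009 -0.248]] [-0.32 -0.23 -0.29  2.28  1.79  0.59 -0.5 ] 0.01564117901710347 0.2899124600762452 29.999595880508423
s tcp px [215.2  69.6]
[209  58  12   8  74] [214.6  61.6]
t tcp px [306.3  59. ]
[300  56  13   8  66] [306.3  59.7]
[[112 108 109 108  37  37  38  37  35  38  38]
 [112 106 109 105  37  37  38  38  36  38  38]
 [112 104 108 101  37  37  37  39  37  33  28]
 [111 103 106 101  39  37  37  28  48  39  26]
 [112 106 104 101  53 133 130  37  40  42  27]
 [112 107 105  91  86  96  98  47  27  26  24]
 [112 105 103 105  83  95  98  65  27  24  26]
 [112 104 105 107  44  25  27  26  25  26  25]
 [112 106 104 107  25  26  26  26  29  28  27]
 [111 107 105 108  62  27  27  25  24  29  27]
 [111 108 106 108 103  25  40  58  54  28  28]
 [108 109 107 108 106  35  56  60  55  26  26]
 [111 109 105 110 106 110 112 115 115 103  29]
 [111 111 104 111 107 110 109 116 113 115  27]
 [111 112 106 110 107 109 108 114 111 122  26]
 [110 111 106 108 108 109 115 111 113 119 108]]
[[ 18  18  1
[... 1050 characters left out ...]
57 117  35  10  36]
 [ 64  70  70  67  98  28  26  36  53  35  10]
 [ 61  67  68  68  36  19  36  35  25   9  35]
 [ 61  66  70  68  62  34  18  36  20  17  26]
 [ 61  66  69  68  67  36  30  21  22   9   9]
 [ 64  66  72  66  70  34  22  28  26  27  36]
 [ 63  65  72  67  69  65  93  90  90  95  33]
 [ 64  65  74  64  70  67  95  92  94  90  43]
 [ 63  61  70  67  68  66  90  94  96  71  27]
 [ 65  59  69  66  70  65  91  92  96  74  78]]
handle [236.43684993 295.5230312 ] 673
switch cover top dark [[119 106  76  48  33  35  35  44  39]
 [118 105  77  41  38  38  36  43  38]
 [118 109  79  45  43  44  43  40  45]
 [118 110  84  55  55  48  45  41  41]
 [120 114  92  72  68  63  56  51  47]]
```

Call:
carry_out(series=[{"angular":[0,0,0],"dp":[0,0,0],"gripper":0},{"angular":[0,0,0],"dp":[0,0,0],"gripper":0},{"angular":[0,0,0],"dp":[0,0,0],"gripper":0},{"angular":[0,0,0],"dp":[0,0,0],"gripper":0}])

```text
clock: 31.12
ee_pos: [0.6266, 0.1569, 0.3782]
eef_rot: [0.613, 0.001, 0.79, -0.007]
force: [-0.2, 0.2, -1.0]
gripper_width: 0.29
gripper_force: 30.0
```

```bash
python3 -c "
from station import bot
print(bot.state()['ee_pos'],bot.job_done())"
```

```text
the job is handed in; nothing more can be done
[0.62661956 0.15688911 0.37820628] None
```

The job is handed in (no verdict came back): the cover was levered open on the second try, after a first insertion failed and a re-insertion pressed the screwdriver on the switch with about 21 N. The screwdriver lies on the bench clear of the switch, and the gripper holds the cell plus end up, about 14° off vertical and 38 cm above the bench.

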